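# Lock the nested scoops away in the childproof tub

### The job

Lock the pool-chemical scoops away from the children: press down hard on the tub's childproof cap, turn it counter-clockwise until it comes free, and set it down flat on the rubber mat. Then stand all the scoops on the bench upright in the tub, nested one inside the other in size order, largest outermost. Finally put the cap back on the tub, press it down and turn it clockwise until it locks, and leave the other things on the bench where they are.

Things in the scene. Friction and masses are not known exactly. Their poses are not given: they have to be found in the camera images.
- tub: White plastic tub screwed to the bench, immovable. Origin: centre of its underside on the bench, z up. Outside diameter 152 mm (flange 176), wall 3.5 mm, wall top 94 mm high. Round the neck, out to radius 84 mm and 91 mm high, are 3 equal catches 120 deg apart for the cap's 3 lugs. Counter-clockwise from above each has a stop, a notch 26 deg wide, a ledge of 20 deg, then a free gap of 66 deg.
- tub_floor (a point): Centre of the tub's inner floor, 6 mm above the bench.
- ring (a joint): Black sprung ring in the tub's mouth that pushes the cap up; it narrows the mouth to 136 mm diameter. 0: free, its top 106 mm above the bench; down to -0.010 m when pressed down. Locked cap: -0.002 (8 N); a lug clears its notch at -0.007 (14 N); bottoms at -0.010 (18 N).
- notch_1 (a point): Where a locked lug's middle lies in the notch at tub angle 0 deg (from the tub's x axis): 82 mm from the tub's axis, 84 mm above the bench. The notches are alike; each is 5 mm deep, upward, in the underside of its catch; the stop is clockwise of it, the ledge and then the gap counter-clockwise. Gap middle: 66 deg; lugs pass up and down only in gaps.
- notch_2 (a point): Where a locked lug's middle lies in the notch at tub angle 120 deg (from the tub's x axis): 82 mm from the tub's axis, 84 mm above the bench. The notches are alike; each is 5 mm deep, upward, in the underside of its catch; the stop is clockwise of it, the ledge and then the gap counter-clockwise. Gap middle: 186 deg; lugs pass up and down only in gaps.
- notch_3 (a point): Where a locked lug's middle lies in the notch at tub angle 240 deg (from the tub's x axis): 82 mm from the tub's axis, 84 mm above the bench. The notches are alike; each is 5 mm deep, upward, in the underside of its catch; the stop is clockwise of it, the ledge and then the gap counter-clockwise. Gap middle: 306 deg; lugs pass up and down only in gaps.
- cap: Grey ribbed child-resistant cap, loose, about 0.16 kg, 187 mm across, skirt 30 mm high. Origin: centre of the skirt's bottom edge, z up; upper face of its disc at 30 mm. 3 inward lugs at cap angles 0, 120, 240 deg, 18 deg wide. At the start locked, lugs up in the notches: origin 80 mm above the bench, cap yaw = tub yaw within 4 deg (120 deg more or less is the same).
- cap_knob (a point): Middle of the cap's round grip knob, 46 mm above the cap's origin. Knob: 48 mm across, 30 to 62 mm above the origin. To open: press the cap down at least 5 mm (14 N plus friction; it bottoms at 8 mm), turn it counter-clockwise (seen from above) 42 to 90 deg, best 66, then lift. The fingertips can stand on the disc beside the knob to press. A white rib on the disc points along cap x.
- cap_lug (a point): Middle of the cap's lug at cap angle 0: 82 mm from its axis along cap x, 4 mm above its origin. To lock: set the cap on the tub with the lugs in the gaps, tub yaw + 66 deg (it rests on the ring, origin 82 mm above the bench), press it down at least 7 mm (it bottoms at 10 mm), turn it clockwise 66 deg to near the stop, let it rise into the notches.
- mat: Black rubber mat fixed on the bench, 200 x 200 mm, 4 mm thick, the place for the cap while it is off. Origin: centre of its underside. Tub and mat are on opposite sides, either way round.
- scoop_1: The largest of the set of graded aluminium scoops (may be absent): a slightly tapered round cup, outside diameter 104 mm at the rim and 96 mm at the foot, wall 2.5 mm, cup height 44 mm, floor 4 mm, 110 g on average. Origin: centre of its underside, z up. An upright flat handle stands on the rim at the -x side, its middle 50.5 mm from the cup's axis: 8 mm thick radially, 16 mm wide along y, from 40 to 84 mm above the underside (free for the top 40 mm).
- scoop_2: The second largest of the set of graded aluminium scoops (may be absent): a slightly tapered round cup, outside diameter 90 mm at the rim and 82 mm at the foot, wall 2.5 mm, cup height 41 mm, floor 4 mm, 98 g on average. Origin: centre of its underside, z up. An upright flat handle stands on the rim at the -x side, its middle 43.5 mm from the cup's axis: 8 mm thick radially, 16 mm wide along y, from 37 to 81 mm above the underside (free for the top 40 mm).
- scoop_3: The middle of the set of graded aluminium scoops (may be absent): a slightly tapered round cup, outside diameter 76 mm at the rim and 68 mm at the foot, wall 2.5 mm, cup height 38 mm, floor 4 mm, 86 g on average. Origin: centre of its underside, z up. An upright flat handle stands on the rim at the -x side, its middle 36.5 mm from the cup's axis: 8 mm thick radially, 16 mm wide along y, from 34 to 78 mm above the underside (free for the top 40 mm).
- scoop_4: The second smallest of the set of graded aluminium scoops (may be absent): a slightly tapered round cup, outside diameter 62 mm at the rim and 54 mm at the foot, wall 2.5 mm, cup height 35 mm, floor 4 mm, 74 g on average. Origin: centre of its underside, z up. An upright flat handle stands on the rim at the -x side, its middle 29.5 mm from the cup's axis: 8 mm thick radially, 16 mm wide along y, from 31 to 75 mm above the underside (free for the top 40 mm).
- scoop_5: The smallest of the set of graded aluminium scoops (may be absent): a slightly tapered round cup, outside diameter 48 mm at the rim and 40 mm at the foot, wall 2.5 mm, cup height 32 mm, floor 4 mm, 62 g on average. Origin: centre of its underside, z up. An upright flat handle stands on the rim at the -x side, its middle 22.5 mm from the cup's axis: 8 mm thick radially, 16 mm wide along y, from 28 to 72 mm above the underside (free for the top 40 mm).
- tape: Roll of brown tape lying flat, 100 mm across, 76 mm bore, 48 mm high. Bystander, leave it where it is. Origin: centre of its underside.
- paint_can: Paint can, 104 mm across, 115 mm high. Bystander, leave it where it is. Origin: centre of its underside.
- spray_can: Spray can, 60 mm across, 170 mm high. Bystander, leave it where it is. Origin: centre of its underside.
- screwdriver: Screwdriver lying on the bench. Bystander, leave it where it is.
- hammer: Hammer lying on the bench. Bystander, leave it where it is.
- carton: Small carton 70 x 120 x 60 mm. Bystander, leave it where it is. Origin: centre of its underside.
- jar: Glass jar, 72 mm across, 90 mm high. Bystander, leave it where it is. Origin: centre of its underside.
Things that resemble listed ones, but are neither listed nor needed, are in the scene too. What is shaped like the tub but blue is not meant.

How it is judged:
By the outcome, as a careful person would: the job done as asked, in the order asked, and still so for the second after the job is handed in, with the robot touching nothing.
Of scoop_1, scoop_2, scoop_3, scoop_4, scoop_5 only 3 to 5 are there at a start; the rules pass over those that are not, and their reading is None.
At some moment in a run one of scoop_1, scoop_2, scoop_3, scoop_4, scoop_5 may be knocked a few centimetres aside while the robot is not near it.
It also fails if it takes over 210 s, if anything falls off the work surface, if the arm or the gripper's body presses on something with over 40 N, if the wrist force passes 120 N, or if a joint passes its speed limit or range.

### The arm

A 6-joint arm with a two-finger parallel gripper is mounted at the origin on the work surface. World frame = base frame: x ahead of the robot, y to its left, z up, the work surface at z = 0. Lengths are in m, angles in rad, forces in N, time in s.
With the tool pointing down it reaches from about 0.225 to 0.875 m from the base axis. Payload 3.4 kg.
Tool frame: the origin (TCP) lies midway between the tips of the shut fingers; the grasp point (between the pads) lies 19 mm behind it (manip.grasp_offset is the distance from the TCP to the grasp point, in m); x points along the fingers, y is the direction in which the jaws open and shut, and the axes are right-handed (so a half turn about x gives the same grasp; the last joint's range is limited). The gripper opens to 85 mm and grips with 20 to 120 N. Pads are 22 mm wide; open, the fingers measure 114 mm over their backs; the gripper's body (76 mm by 85 mm) begins 54 mm behind the grasp point. The pads swing forward as they close: fully open they stand 13 mm farther back than shut.
Start: joints at [-1.461, 0.276, 1.505, -0, 1.361, -0.121], TCP at [0.132, -0.56, 0.231] pointing down, gripper open.
Joint ranges: [-2.89, 2.89], [-0.75, 2.08], [0.22, 2.7], [-1.18, 4.32], [0.11, 2.71], [-2.7, 2.7]. Speed limits (rad/s): [2.57, 2.57, 3.14, 3.14, 3.14, 3.14].

### API

Orientations are given as a unit quaternion [w, x, y, z].
In Python, from rig import manip gives the robot as it stands.
- The arm moves only by the shell command python3 -m creep 'ROWS' [OPENING] [FORCE]. ROWS is a JSON object of lists of equal length, an entry for each row: "delta_pos": the shift along the tool's x, y, z in cm, a list of three; "dr": the turn, a rotation vector about the tool's x, y, z in rad, a list of three. In form: {"delta_pos": [[dx, dy, dz], ...], "dr": [[rx, ry, rz], ...]}. A call has 1 to 10 rows; each row is the pose to reach, as a shift and turn from the pose commanded when the call began, along the tool's axes at that moment; what a row does not reach only later rows make up. A row lasts 1/10 s, in which the tool goes at most 50 mm and 8.59 degrees, less where a joint would pass 70% of its speed; a pose out of reach is approached as far as the arm can. A call with a gripper value outside its range is refused whole. OPENING is the opening, from -1 (shut) to 1 (fully open), set as the call begins (- or left out, the last holds). The fingers move at their own pace and stop on an object; FORCE is the grip in N (left out, the last holds). Time passes only in rows, so rows that repeat a pose let the fingers close. It gives the time, the measured TCP pose, the force and the opening at its end, in the units of the state.
- manip.get_state(): the state, without advancing time (a new reading comes with each control period).
- manip.get_image(name): name is "side" or "top"; returns a dict with "pixels" (420x560x3 uint8, blue, green, red), "depth" (420x560 float32, m along the optical axis (not along the pixel's ray), 0 where there is no reading), "intrinsics" (3x3 intrinsics, pixels), "rvec" (rotation vector, rad) and "tvec" (3), from world to camera coordinates, as OpenCV has them. Camera axes: x right, y down, z forward; pixel columns grow to the right and rows downward; lengths in m; the calibration is good to about 2 mm. A picture is of the moment at which its call begins.
- manip.sign_off(): hands the job in, once; it reports no verdict.
The state is a dict: "clock": time; "qpos": joint angles; "qd": joint speeds; "effort": joint torques, N m; "position": TCP position; "ee_rot": TCP orientation; "contact_force": force on the tool from outside, world axes, zero at the start; "moment": the same for the moment, N m; "width": finger opening in m.
Only numpy, scipy, OpenCV 4.12 (cv2) and the standard library are available. Lean on these libraries where they do the work, as an engineer would, in place of code of your own. Each camera call takes 0.05 s, during which the arm holds its last target. There are 200 camera calls.

## Working session

There is one attempt and no reset: what is moved stays moved. The work goes in short steps, Python scripts to look and compute and a shell command to move; the robot and the scene stay as the last step left them, time stands still between calls to the robot, and variables do not carry over. Pictures are saved under pics/ and viewed, about 12 in all and at most 16, crops included, and the job is handed in when it is done.

```bash
ls; mkdir -p pics; cat > h.py <<'E'
import numpy as np, cv2
from rig import manip
from scipy.spatial.transform import Rotation as R
def cam(n):
    d=manip.get_image(n); return d
def cloud(d):
    K=np.array(d["intrinsics"]);Z=d["depth"];h,w=Z.shape
    u,v=np.meshgrid(np.arange(w),np.arange(h))
    P=np.stack([(u-K[0,2])/K[0,0]*Z,(v-K[1,2])/K[1,1]*Z,Z],-1)
    Rm=cv2.Rodrigues(np.array(d["rvec"],float))[0];t=np.array(d["tvec"],float).reshape(3)
    W=(P-t)@Rm; W[Z==0]=np.nan
    return W
def plane(d,u,v,z):
    K=np.array(d["intrinsics"]);Rm=cv2.Rodrigues(np.array(d["rvec"],float))[0];t=np.array(d["tvec"],float).reshape(3)
    r=Rm.T@np.linalg.inv(K)@np.array([u,v,1.]);c=-Rm.T@t
    return c+r*(z-c[2])/r[2]
def proj(d,p):
    return cv2.projectPoints(np.array(p,float).reshape(-1,3),np.array(d["rvec"],float),np.array(d["tvec"],float),np.array(d["intrinsics"]),None)[0].reshape(-1,2)
def st():
    s=manip.get_state(); q=s["ee_rot"]; r=R.from_quat([q[1],q[2],q[3],q[0]])
    return s,r.as_matrix()
def show():
    s,M=st(); print("t",round(s["clock"],2),"p",np.round(s["position"],4),"F",np.round(s["contact_force"],1),"w",round(s["width"],4)); print(np.round(M,3))
def rows(target,Mt=None):
    """delta in tool axes (cm) and rotvec to reach target pos/orient"""
    s,M=st(); d=M.T@(np.array(target)-s["position"])*100
    print("delta_pos",np.round(d,2),"dr",np.round(R.from_matrix(M.T@Mt).as_rotvec(),3) if Mt is not None else "")
E
python3 - <<'E'
from h import *
for n in("top","side"):
    d=cam(n); cv2.imwrite(f"pics/{n}0.png",d["pixels"]); np.savez(f"{n}0.npz",**d)
    Rm=cv2.Rodrigues(np.array(d["rvec"],float))[0];print(n,-Rm.T@np.array(d["tvec"]).reshape(3),d["intrinsics"])
show(); print(manip.get_state())
E
```

```text
pics
top [0.42837887 0.00376238 1.27521952] [[444.62062924   0.         281.23600144]
 [  0.         444.62062924 204.74649329]
 [  0.           0.           1.        ]]
side [0.0871815  0.84465863 1.16716475] [[435.30659507   0.         283.22736358]
 [  0.         435.30659507 210.80949219]
 [  0.           0.           1.        ]]
t 0.1 p [ 0.1315 -0.5593  0.2305] F [-0.  -0.2 -0.2] w 0.0854
[[-0.     0.229 -0.973]
 [ 0.002 -0.973 -0.229]
 [-1.    -0.002 -0.   ]]
{'clock': 0.1, 'qpos': array([-1.46102010e+00,  2.76537801e-01,  1.50601157e+00, -7.70309041e-06,
        1.36075352e+00, -1.20952418e-01]), 'qd': array([-0.0012725 ,  0.00011023, -0.0038085 ,  0.00044993,  0.00237477,
       -0.0018845 ]), 'effort': array([ 1.22460828e-03, -4.17699766e+01, -2.46404958e+01, -2.37753147e-04,
        5.76964463e-03, -1.17920658e-05]), 'position': array([ 0.13145939, -0.55926554,  0.23052079]), 'ee_rot': array([ 0.08078994,  0.70240697,  0.08199927, -0.70240554]), 'contact_force': array([-0.01130274, -0.16635509, -0.17231339]), 'moment': array([-0.00176867,  0.02114173, -0.03588555]), 'width': 0.08544449174766645}
```

View pics/top0.png

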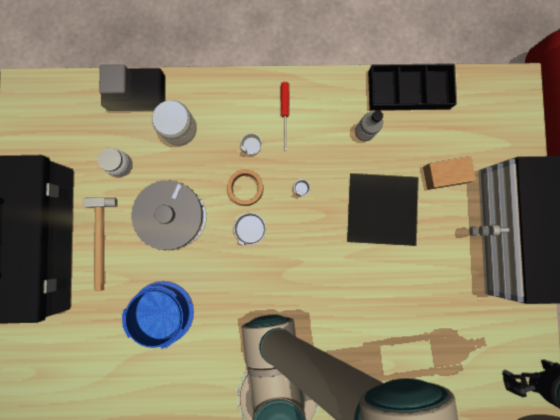

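View pics/side0.png

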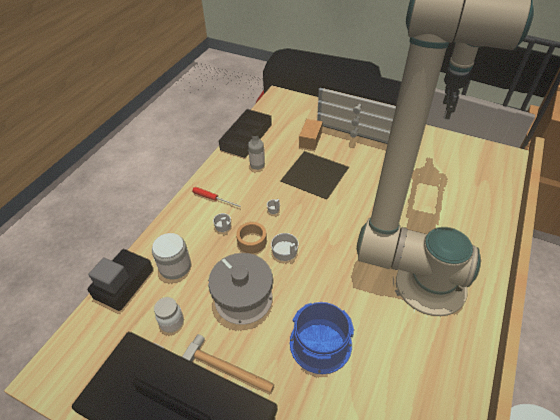

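Top view: cap and tub at (168,215) with the white rib at (176,190), mat at (383,209), three scoops at about (250,229), (250,146) and (302,188), and the tape at (245,187). The blue tub is a decoy. Next I'll measure them.

```bash
cat > meas.py <<'E'
from h import *
def scoops(Ws,guess):
    for g in guess:
        for n,W in Ws.items():
            P=W.reshape(-1,3);P=P[np.isfinite(P).all(1)]
            P=P[np.hypot(P[:,0]-g[0],P[:,1]-g[1])<0.075]
            r=P[P[:,2]>0.006]
            h=r[r[:,2]>r[:,2].max()-0.015]
            print(n,np.round(g[:2],3),"n",len(r),"zmax",r[:,2].max().round(4),"top-mean",h.mean(0).round(4),len(h),"bbox",r.min(0).round(3),r.max(0).round(3))
E
python3 - <<'E'
from meas import *
D={n:dict(np.load(f"{n}0.npz")) for n in("top","side")}
Ws={n:cloud(D[n]) for n in D}
t=D["top"]
g=[plane(t,u,v,0.04) for u,v in((250,229),(250,146),(302,188))]
scoops(Ws,g)
# circles of rims
img=t["pixels"];W=Ws["top"]
for gi in g:
    P=W.reshape(-1,3);m=np.isfinite(P).all(1)
    P=P[m];P=P[(np.hypot(P[:,0]-gi[0],P[:,1]-gi[1])<0.07)]
    for lo,hi in((.024,.029),(.029,.034),(.034,.037),(.037,.042),(.042,.047)):
        q=P[(P[:,2]>lo)&(P[:,2]<hi)]
        if len(q)>4:
            c,r=cv2.minEnclosingCircle(q[:,:2].astype(np.float32)); print(lo,len(q),np.round(c,4),round(r,4))
# mat, cap
print("mat corners",[plane(t,u,v,.004).round(3) for u,v in((349,174),(418,177),(417,245),(347,243))])
P=W.reshape(-1,3);P=P[np.isfinite(P).all(1)]
c0=plane(t,168,215,.11)
P=P[np.hypot(P[:,0]-c0[0],P[:,1]-c0[1])<.12]
k=P[(P[:,2]>.135)];print("knob",k.mean(0),k.min(0),k.max(0),len(k))
k=P[(P[:,2]>.104)&(P[:,2]<.118)];c,r=cv2.minEnclosingCircle(k[:,:2].astype(np.float32));print("disc",c,r,np.median(k[:,2]))
# rib: white pixels on disc
hsv=img.astype(int);mn=hsv.min(2)
mm=(mn>165)&(np.hypot(W[:,:,0]-c0[0],W[:,:,1]-c0[1])<.088)&(W[:,:,2]>.1)
v,u=np.nonzero(mm);print("rib px",len(u),u.min(),u.max(),v.min(),v.max(),W[mm].mean(0))
cr=img[120:260,100:330];cv2.imwrite("pics/crop0.png",cv2.resize(cr,None,fx=3.4,fy=3.4,interpolation=cv2.INTER_CUBIC))
E
```

```text
top [0.465 0.072] n 372 zmax 0.0846 top-mean [0.4296 0.0935 0.0805] 19 bbox [0.401 0.003 0.006] [0.54  0.139 0.085]
side [0.465 0.072] n 528 zmax 0.0843 top-mean [0.4286 0.0941 0.078 ] 22 bbox [0.391 0.006 0.006] [0.539 0.135 0.084]
top [0.699 0.069] n 256 zmax 0.079 top-mean [0.6853 0.0853 0.0738] 20 bbox [0.624 0.008 0.006] [0.759 0.126 0.079]
side [0.699 0.069] n 266 zmax 0.0799 top-mean [0.6852 0.0866 0.0733] 16 bbox [0.625 0.003 0.006] [0.758 0.142 0.08 ]
top [ 0.577 -0.075] n 137 zmax 0.0763 top-mean [ 0.5615 -0.0637  0.0714] 17 bbox [ 0.512 -0.143  0.006] [ 0.617 -0.005  0.076]
side [ 0.577 -0.075] n 164 zmax 0.0749 top-mean [ 0.5604 -0.0641  0.0693] 17 bbox [ 0.521 -0.141  0.006] [ 0.629 -0.002  0.075]
0.024 16 [0.4681 0.0736] 0.0416
0.029 19 [0.468  0.0727] 0.0422
0.034 23 [0.4676 0.0735] 0.0443
0.037 64 [0.4681 0.0735] 0.0447
0.042 19 [0.4804 0.0717] 0.0551
0.024 18 [0.7186 0.0682] 0.0271
0.029 33 [0.7083 0.0665] 0.0314
0.034 24 [0.7085 0.0666] 0.0307
0.037 12 [0.7093 0.0653] 0.0303
0.042 11 [0.6811 0.0749] 0.0518
0.024 24 [ 0.5825 -0.075 ] 0.0235
0.029 26 [ 0.5801 -0.0733] 0.0249
mat corners [array([ 0.62 , -0.214,  0.004]), array([ 0.608, -0.414,  0.004]), array([ 0.412, -0.403,  0.004]), array([ 0.422, -0.202,  0.004])]
knob [0.50554283 0.28554563 0.14170236] [0.48382829 0.2623671  0.13536281] [0.5275131  0.30910212 0.14751648] 280
disc (0.506462812423706, 0.2868252694606781) 0.09360355138778687 0.10991700409227845
rib px 53 172 180 184 198 [0.56616436 0.26047286 0.11255973]
```

View pics/crop0.png

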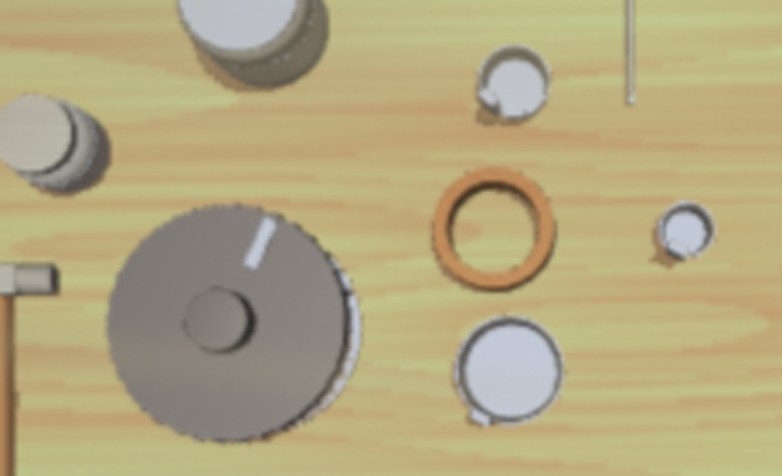

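Rim radii of 45, 31 and 24 mm and matching handle offsets mean scoops 2, 4 and 5 are present. Depth readings sit about 4 mm high. The cap is at (0.506, 0.286) with the rib at about -24°. I'll move above the cap.

```bash
python3 - <<'E'
from h import *
def Mt(yaw):
    y=np.array([np.cos(yaw),np.sin(yaw),0]);x=np.array([0,0,-1.]);return np.c_[x,y,np.cross(x,y)]
rows([.506,.286,.25],Mt(np.deg2rad(-30)))
E
cat >> h.py <<'E'
def Mt(deg):
    a=np.deg2rad(deg);y=np.array([np.cos(a),np.sin(a),0]);x=np.array([0,0,-1.]);return np.c_[x,y,np.cross(x,y)]
E
python3 -m creep '{"delta_pos":[[-2,0,0]],"dr":[[0,0,0]]}' 1 60
```

```text
delta_pos [ -1.81 -73.72 -55.79] dr [-0.816 -0.001  0.002]
clock: 0.2
position: [0.1313, -0.5576, 0.2483]
ee_rot: [0.079, 0.702, 0.084, -0.702]
contact_force: [-0.8, -0.6, 0.2]
width: 0.0852
```

```bash
python3 -m creep '{"delta_pos":[[0,-4,-3],[0,-8,-6],[0,-12,-9],[0,-16,-12],[0,-20,-15],[0,-24,-18],[0,-28,-21],[0,-32,-24],[0,-36,-27],[0,-40,-30]],"dr":[[0,0,0],[0,0,0],[0,0,0],[0,0,0],[0,0,0],[0,0,0],[0,0,0],[0,0,0],[0,0,0],[0,0,0]]}'
python3 -m creep '{"delta_pos":[[0,-4,-3],[0,-8,-6],[0,-12,-9],[0,-16,-12],[0,-20,-15],[0,-24,-18],[0,-28,-21],[0,-31,-24],[0,-33.7,-25.8],[0,-33.7,-25.8]],"dr":[[-0.1,0,0],[-0.2,0,0],[-0.3,0,0],[-0.4,0,0],[-0.5,0,0],[-0.6,0,0],[-0.7,0,0],[-0.8,0,0],[-0.816,0,0],[-0.816,0,0]]}'
python3 - <<'E'
from h import *
show(); rows([.506,.286,.112],Mt(-30))
E
```

```text
clock: 1.2
position: [0.3321, -0.0998, 0.2513]
ee_rot: [0.081, 0.703, 0.081, -0.702]
contact_force: [1.3, -0.9, -0.0]
width: 0.0853
clock: 2.2
position: [0.5073, 0.2891, 0.2498]
ee_rot: [0.354, 0.612, 0.355, -0.612]
contact_force: [-0.0, -0.0, -0.2]
width: 0.0851
t 2.2 p [0.5073 0.2891 0.2498] F [-0.  -0.  -0.2] w 0.0851
[[-0.001  0.868 -0.497]
 [ 0.001 -0.497 -0.868]
 [-1.    -0.001 -0.001]]
delta_pos [13.78  0.06  0.34] dr [ 0.003 -0.001  0.001]
```

Descend to z = 0.112, close on the knob, and look.

```bash
python3 -m creep '{"delta_pos":[[3,0,0.3],[6,0,0.3],[9,0,0.3],[11,0,0.3],[13,0,0.3],[13.8,0,0.3],[13.8,0,0.3]],"dr":[[0,0,0],[0,0,0],[0,0,0],[0,0,0],[0,0,0],[0,0,0],[0,0,0]]}'
python3 -m creep '{"delta_pos":[[0,0,0],[0,0,0],[0,0,0],[0,0,0],[0,0,0],[0,0,0],[0,0,0],[0,0,0]],"dr":[[0,0,0],[0,0,0],[0,0,0],[0,0,0],[0,0,0],[0,0,0],[0,0,0],[0,0,0]]}' -1 60
python3 - <<'E'
from h import *
show()
d=cam("side");u,v=proj(d,[.506,.286,.12])[0].astype(int)
cv2.imwrite("pics/side1.png",cv2.resize(d["pixels"][max(0,v-100):v+100,max(0,u-130):u+130],None,fx=3,fy=3))
E
```

```text
clock: 2.9
position: [0.5035, 0.2818, 0.1121]
ee_rot: [-0.353, -0.611, -0.353, 0.614]
contact_force: [-0.1, 0.2, -0.6]
width: 0.0856
clock: 3.7
position: [0.5048, 0.2833, 0.1149]
ee_rot: [0.353, 0.613, 0.354, -0.612]
contact_force: [-2.1, -0.4, 5.5]
width: 0.0463
t 3.7 p [0.5048 0.2833 0.1149] F [-2.1 -0.4  5.5] w 0.0463
[[ 0.001  0.866 -0.5  ]
 [ 0.001 -0.5   -0.866]
 [-1.     0.001 -0.002]]
```

View pics/side1.png

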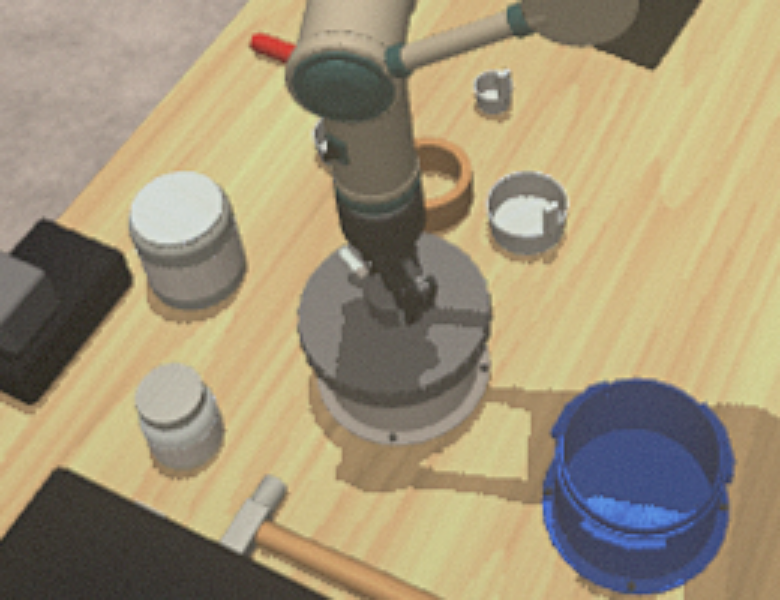

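The fingers hold the knob and stand on the disc (+5.5 N). Now press.

```bash
python3 -m creep '{"delta_pos":[[0.3,0,0],[0.6,0,0],[0.9,0,0],[1.2,0,0],[1.2,0,0],[1.2,0,0]],"dr":[[0,0,0],[0,0,0],[0,0,0],[0,0,0],[0,0,0],[0,0,0]]}' -1 90
```

```text
clock: 4.35
position: [0.505, 0.2834, 0.107]
ee_rot: [0.353, 0.614, 0.353, -0.611]
contact_force: [-7.7, -2.8, 27.4]
width: 0.0461
```

```bash
python3 -m creep '{"delta_pos":[[0.3,0,0],[0.3,0,0],[0.3,0,0],[0.3,0,0],[0.3,0,0],[0.3,0,0],[0.3,0,0],[0.3,0,0],[0.3,0,0],[0.3,0,0]],"dr":[[-0.1,0,0],[-0.24,0,0],[-0.38,0,0],[-0.52,0,0],[-0.66,0,0],[-0.8,0,0],[-0.94,0,0],[-1.08,0,0],[-1.15,0,0],[-1.15,0,0]]}'
python3 - <<'E'
from h import *
show()
d=cam("top")
cv2.imwrite("pics/top1.png",cv2.resize(d["pixels"][140:290,80:280],None,fx=3,fy=3))
E
```

```text
clock: 5.35
position: [0.5092, 0.2854, 0.1069]
ee_rot: [0.632, 0.326, 0.627, -0.318]
contact_force: [-1.0, 1.5, 35.5]
width: 0.0459
t 5.35 p [0.5092 0.2854 0.1069] F [-1.   1.5 35.5] w 0.0459
[[ 0.012  0.811  0.585]
 [ 0.007  0.584 -0.811]
 [-1.     0.014  0.002]]
```

View pics/top1.png

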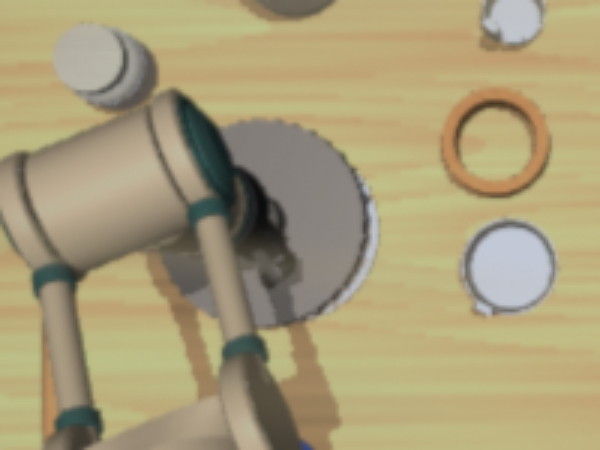

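The rib has left its old place (it would show at about (285,150)), so the cap turned. I'll lift it straight up and watch the force.

```bash
python3 -m creep '{"delta_pos":[[-0.8,0,0],[-1.6,0,0],[-2,0,0],[-2.5,0,0],[-3,0,0],[-3.5,0,0]],"dr":[[0,0,0],[0,0,0],[0,0,0],[0,0,0],[0,0,0],[0,0,0]]}'
python3 -m creep '{"delta_pos":[[-2,0,0],[-4,0,0],[-6,0,0],[-8,0,0],[-10,0,0],[-11,0,0],[-11,0,0]],"dr":[[0,0,0],[0,0,0],[0,0,0],[0,0,0],[0,0,0],[0,0,0],[0,0,0]]}'
python3 - <<'E'
from h import *
show()
d=cam("side")
cv2.imwrite("pics/side2.png",d["pixels"])
np.savez("side2.npz",**d)
t=dict(np.load("top0.npz"));c=np.array([.515,-.308,.004])
rows([.515,-.308,.24],Mt(-30))
E
```

```text
clock: 6.0
position: [0.5039, 0.2824, 0.1328]
ee_rot: [0.629, 0.321, 0.63, -0.322]
contact_force: [-1.0, -0.1, -2.0]
width: 0.0457
clock: 6.7
position: [0.5053, 0.2829, 0.2444]
ee_rot: [0.63, 0.322, 0.629, -0.321]
contact_force: [-0.6, 0.6, -1.0]
width: 0.0455
t 6.7 p [0.5053 0.2829 0.2444] F [-0.6  0.6 -1. ] w 0.0455
[[ 0.002  0.81   0.586]
 [ 0.001  0.586 -0.81 ]
 [-1.     0.002  0.001]]
delta_pos [  0.32 -33.76  48.48] dr [ 1.15  0.   -0.  ]
```

View pics/side2.png

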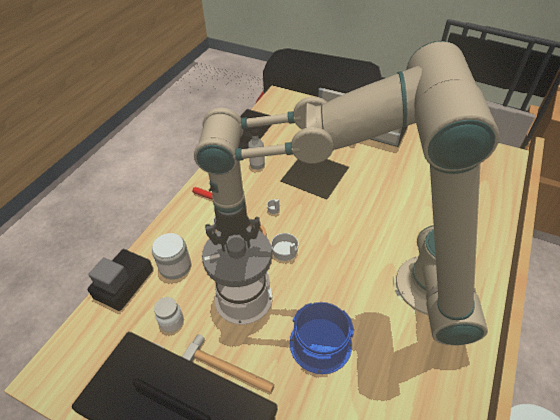

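The cap is in the gripper, clear of the tub. Carry it to the mat.

```bash
python3 -m creep '{"delta_pos":[[0,-2.8,4],[0,-5.6,8],[0,-8.4,12],[0,-11.2,16],[0,-14,20],[0,-16.8,24],[0,-19.6,28],[0,-22.4,32],[0,-25.2,36],[0,-28,40.3]],"dr":[[0.1,0,0],[0.2,0,0],[0.3,0,0],[0.4,0,0],[0.5,0,0],[0.6,0,0],[0.7,0,0],[0.8,0,0],[0.9,0,0],[1,0,0]]}'
python3 - <<'E'
from h import *
show();rows([.514,-.31,.24],Mt(-30));rows([.514,-.31,.05],Mt(-30))
E
```

```text
clock: 7.75
position: [0.5125, -0.208, 0.2417]
ee_rot: [-0.396, -0.585, -0.398, 0.586]
contact_force: [1.3, 0.6, -1.8]
width: 0.0459
t 7.75 p [ 0.5125 -0.208   0.2417] F [ 1.3  0.6 -1.8] w 0.0459
[[-0.003  0.929 -0.369]
 [ 0.002 -0.369 -0.929]
 [-1.    -0.003 -0.001]]
delta_pos [0.16 3.9  9.42] dr [ 0.145 -0.     0.003]
delta_pos [19.16  3.96  9.44] dr [ 0.145 -0.     0.003]
```

```bash
python3 -m creep '{"delta_pos":[[0,2,4.7],[0,3.9,9.4],[3,3.9,9.4],[7,3.9,9.4],[11,3.9,9.4],[15,3.9,9.4],[17,3.9,9.4],[18,3.9,9.4],[18,3.9,9.4]],"dr":[[0.07,0,0],[0.14,0,0],[0.14,0,0],[0.14,0,0],[0.14,0,0],[0.14,0,0],[0.14,0,0],[0.14,0,0],[0.14,0,0]]}'
python3 - <<'E'
from h import *
show()
E
```

```text
clock: 8.65
position: [0.5145, -0.3074, 0.061]
ee_rot: [-0.355, -0.61, -0.358, 0.611]
contact_force: [-0.3, -0.7, -1.6]
width: 0.0454
t 8.65 p [ 0.5145 -0.3074  0.061 ] F [-0.3 -0.7 -1.6] w 0.0454
[[-0.004  0.871 -0.492]
 [ 0.003 -0.492 -0.871]
 [-1.    -0.005 -0.001]]
```

```bash
python3 -m creep '{"delta_pos":[[0.8,0,0.2],[1.4,0,0.2],[1.8,0,0.2],[2.1,0,0.2],[2.3,0,0.2],[2.3,0,0.2]],"dr":[[0,0,0],[0,0,0],[0,0,0],[0,0,0],[0,0,0],[0,0,0]]}'

```

```text
clock: 9.25
position: [0.5147, -0.31, 0.0402]
ee_rot: [-0.356, -0.611, -0.357, 0.611]
contact_force: [0.4, 0.1, -1.3]
width: 0.0459
```

```bash
python3 -m creep '{"delta_pos":[[0.3,0,0],[0.45,0,0],[0.45,0,0]],"dr":[[0,0,0],[0,0,0],[0,0,0]]}'

```

```text
clock: 9.55
position: [0.5152, -0.3104, 0.0391]
ee_rot: [0.357, 0.611, 0.356, -0.61]
contact_force: [-3.2, 2.7, 16.5]
width: 0.0455
```

```bash
python3 -m creep '{"delta_pos":[[-0.5,0,0],[-0.5,0,0],[-0.5,0,0],[-0.5,0,0]],"dr":[[0,0,0],[0,0,0],[0,0,0],[0,0,0]]}' 1
python3 -m creep '{"delta_pos":[[-3,0,0],[-7,0,0],[-12,0,0],[-17,0,0],[-19,0,0],[-19,0,0]],"dr":[[0,0,0],[0,0,0],[0,0,0],[0,0,0],[0,0,0],[0,0,0]]}'
python3 - <<'E'
from meas import *
show()
D={n:cam(n) for n in("top","side")}
for n in D: np.savez(f"{n}3.npz",**D[n])
cv2.imwrite("pics/top3.png",D["top"]["pixels"][100:300])
Ws={n:cloud(D[n]) for n in D}
scoops(Ws,[[.468,.0735],[.7085,.0666],[.58,-.0735]])
P=Ws["top"].reshape(-1,3);P=P[np.isfinite(P).all(1)]
P=P[np.hypot(P[:,0]-.505,P[:,1]-.284)<.1]
for lo,hi in((.1,.118),(.092,.1),(.084,.092)):
    q=P[(P[:,2]>lo)&(P[:,2]<hi)]
    if len(q)>3: print(lo,len(q),*cv2.minEnclosingCircle(q[:,:2].astype(np.float32)))
top=D["top"];im=top["pixels"]
u,v=proj(top,[.505,.284,.09])[0].astype(int)
cv2.imwrite("pics/tub3.png",cv2.resize(im[v-50:v+50,u-55:u+55],None,fx=6,fy=6,interpolation=cv2.INTER_CUBIC));print(u,v)
E
```

```text
clock: 9.95
position: [0.5147, -0.31, 0.0405]
ee_rot: [-0.356, -0.611, -0.357, 0.611]
contact_force: [0.3, -0.0, -0.8]
width: 0.0856
clock: 10.55
position: [0.5165, -0.3114, 0.2347]
ee_rot: [0.359, 0.612, 0.354, -0.61]
contact_force: [-1.0, -0.2, 0.0]
width: 0.085
t 10.55 p [ 0.5165 -0.3114  0.2347] F [-1.  -0.2  0. ] w 0.085
[[ 0.006  0.871 -0.492]
 [-0.005 -0.492 -0.871]
 [-1.     0.008  0.001]]
top [0.468 0.074] n 391 zmax 0.0839 top-mean [0.4296 0.0935 0.0801] 19 bbox [0.406 0.009 0.006] [0.542 0.117 0.084]
side [0.468 0.074] n 539 zmax 0.0859 top-mean [0.4284 0.0947 0.0782] 23 bbox [0.421 0.025 0.006] [0.542 0.138 0.086]
top [0.708 0.067] n 218 zmax 0.0785 top-mean [0.6854 0.0853 0.073 ] 19 bbox [0.645 0.002 0.006] [0.764 0.131 0.079]
side [0.708 0.067] n 257 zmax 0.0824 top-mean [0.6851 0.0867 0.0735] 16 bbox [0.657 0.008 0.006] [0.781 0.105 0.082]
top [ 0.58  -0.074] n 133 zmax 0.075 top-mean [ 0.5612 -0.064   0.0703] 18 bbox [ 0.526 -0.134  0.006] [ 0.622 -0.016  0.075]
side [ 0.58  -0.074] n 170 zmax 0.075 top-mean [ 0.5601 -0.0632  0.0693] 18 bbox [ 0.509 -0.14   0.006] [ 0.649 -0.015  0.075]
0.1 268 (0.5047608613967896, 0.2864794135093689) 0.0736103504896164
0.092 275 (0.5052693486213684, 0.28670164942741394) 0.08249323070049286
0.084 239 (0.5062573552131653, 0.286648690700531) 0.08376066386699677
169 214
```

View pics/top3.png

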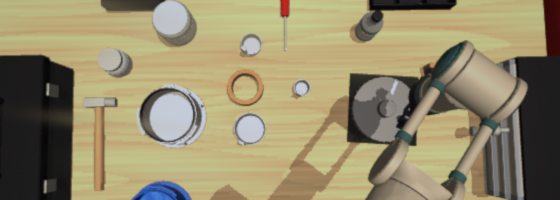

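View pics/tub3.png

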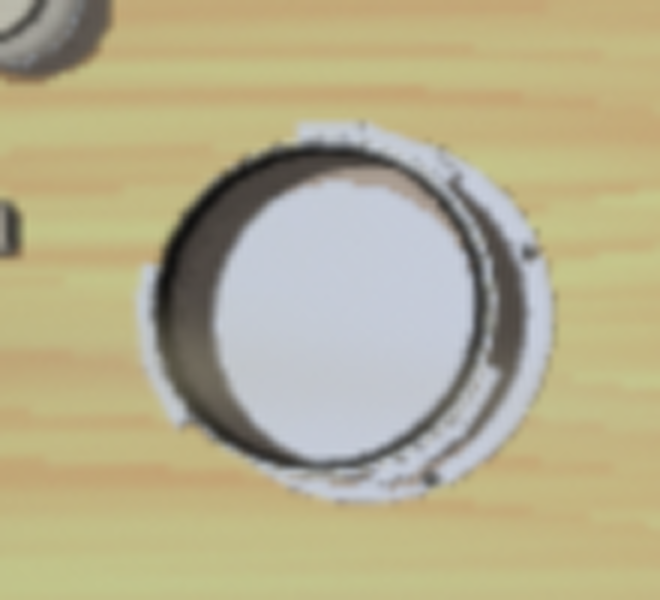

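The tub is open and empty, with its catches consistent with a tub yaw of about -24°. The cap lies on the mat at (383,108) in the strip crop, and the scoops haven't moved. Next is scoop_2: its handle at (0.429, 0.094), grip yaw -28°.

```bash
python3 - <<'E'
from h import *
rows([.429,.094,.2],Mt(-28))
E
```

```text
delta_pos [  3.03 -27.29 -30.97] dr [-0.025 -0.     0.001]
```

```bash
python3 -m creep '{"delta_pos":[[0,-3.2,-3.6],[0,-6.4,-7.2],[0,-9.6,-10.8],[0,-12.8,-14.4],[0,-16,-18],[0,-19.2,-21.6],[1,-22.4,-25.2],[2,-25.5,-28.8],[3,-27.3,-31],[3,-27.3,-31]],"dr":[[0,0,0],[-0.02,0,0],[-0.02,0,0],[-0.02,0,0],[-0.02,0,0],[-0.02,0,0],[-0.02,0,0],[-0.02,0,0],[-0.02,0,0],[-0.02,0,0]]}' 0.2 40
python3 - <<'E'
from h import *
show();rows([.429,.094,.048],Mt(-28))
E
```

```text
clock: 11.65
position: [0.4256, 0.0969, 0.1972]
ee_rot: [-0.362, -0.604, -0.366, 0.609]
contact_force: [0.0, -0.2, 0.1]
width: 0.0512
t 11.65 p [0.4256 0.0969 0.1972] F [ 0.  -0.2  0.1] w 0.0512
[[-0.008  0.883 -0.47 ]
 [ 0.001 -0.47  -0.883]
 [-1.    -0.008  0.003]]
delta_pos [14.92  0.55  0.05] dr [-0.001  0.003  0.008]
```

```bash
python3 -m creep '{"delta_pos":[[4,0.2,0],[8,0.2,0],[10,0.2,0],[10,0.2,0],[10,0.2,0]],"dr":[[0,0,0],[0,0,0],[0,0,0],[0,0,0],[0,0,0]]}'
python3 - <<'E'
from h import *
show();rows([.429,.094,.048],Mt(-28))
E
```

```text
clock: 12.15
position: [0.431, 0.0925, 0.1001]
ee_rot: [-0.362, -0.606, -0.363, 0.608]
contact_force: [-0.4, -1.1, -0.0]
width: 0.0509
t 12.15 p [0.431  0.0925 0.1001] F [-0.4 -1.1 -0. ] w 0.0509
[[-0.002  0.88  -0.475]
 [-0.    -0.475 -0.88 ]
 [-1.    -0.002  0.001]]
delta_pos [ 5.21 -0.24 -0.05] dr [-0.006  0.001  0.002]
```

```bash
python3 -m creep '{"delta_pos":[[2,-0.2,0],[4,-0.2,0],[5.2,-0.2,0],[5.2,-0.2,0]],"dr":[[0,0,0],[0,0,0],[0,0,0],[0,0,0]]}'
python3 -m creep '{"delta_pos":[[0,0,0],[0,0,0],[0,0,0],[0,0,0],[0,0,0],[0,0,0],[0,0,0],[0,0,0]],"dr":[[0,0,0],[0,0,0],[0,0,0],[0,0,0],[0,0,0],[0,0,0],[0,0,0],[0,0,0]]}' -1 50

```

```text
clock: 12.55
position: [0.4295, 0.0937, 0.0487]
ee_rot: [-0.362, -0.607, -0.363, 0.607]
contact_force: [0.0, -0.4, 0.3]
width: 0.0513
clock: 13.35
position: [0.4303, 0.0941, 0.0498]
ee_rot: [0.363, 0.608, 0.362, -0.606]
contact_force: [-0.4, -0.1, 7.0]
width: 0.007
```

```bash
python3 -m creep '{"delta_pos":[[-2,0,0],[-5,0,0],[-9,0,0],[-13,0,0],[-16,0,0],[-16,0,0]],"dr":[[0,0,0],[0,0,0],[0,0,0],[0,0,0],[0,0,0],[0,0,0]]}'
python3 - <<'E'
from h import *
show();rows([.4625,.287,.21],Mt(0))
d=cam("side");u,v=proj(d,[.43,.1,.17])[0].astype(int)
cv2.imwrite("pics/side4.png",cv2.resize(d["pixels"][v-80:v+100,u-110:u+110],None,fx=3,fy=3))
E
```

```text
clock: 13.95
position: [0.4323, 0.0943, 0.2131]
ee_rot: [0.364, 0.61, 0.361, -0.604]
contact_force: [0.6, -0.4, -1.5]
width: 0.0067
t 13.95 p [0.4323 0.0943 0.2131] F [ 0.6 -0.4 -1.5] w 0.0067
[[ 0.01   0.881 -0.474]
 [ 0.    -0.474 -0.881]
 [-1.     0.009 -0.005]]
delta_pos [  0.35  -6.48 -18.4 ] dr [-0.494 -0.003 -0.01 ]
```

View pics/side4.png

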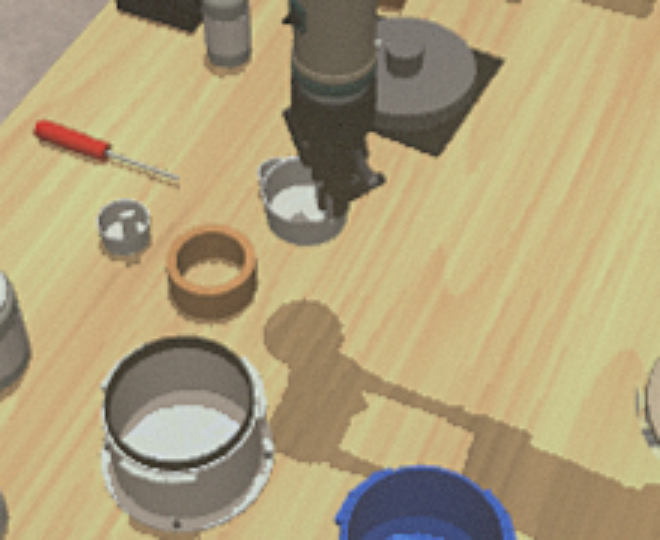

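Scoop_2 hangs level from the gripper. Move it over the tub.

```bash
python3 -m creep '{"delta_pos":[[0,-1.4,-4],[0,-2.8,-8],[0,-4.2,-12],[0,-5.6,-16],[0,-6.4,-18.4],[0,-6.4,-18.4],[0,-6.4,-18.4],[0,-6.4,-18.4]],"dr":[[-0.1,0,0],[-0.2,0,0],[-0.3,0,0],[-0.4,0,0],[-0.49,0,0],[-0.49,0,0],[-0.49,0,0],[-0.49,0,0]]}'
python3 - <<'E'
from h import *
show();rows([.4625,.287,.06],Mt(0))
E
```

```text
clock: 14.8
position: [0.4594, 0.2852, 0.2075]
ee_rot: [-0.499, -0.5, -0.499, 0.502]
contact_force: [0.8, -0.0, -0.1]
width: 0.007
t 14.8 p [0.4594 0.2852 0.2075] F [ 0.8 -0.  -0.1] w 0.007
[[-0.003  1.    -0.005]
 [-0.002 -0.005 -1.   ]
 [-1.    -0.003  0.002]]
delta_pos [14.75  0.35 -0.21] dr [-0.005  0.002  0.003]
```

```bash
python3 -m creep '{"delta_pos":[[2,0.7,-0.2],[5,0.7,-0.2],[8,0.7,-0.2],[11,0.7,-0.2],[13,0.7,-0.2],[14,0.7,-0.2],[14.6,0.7,-0.2],[14.6,0.7,-0.2]],"dr":[[0,0,0],[0,0,0],[0,0,0],[0,0,0],[0,0,0],[0,0,0],[0,0,0],[0,0,0]]}'

```

```text
clock: 15.6
position: [0.4674, 0.2878, 0.0627]
ee_rot: [-0.499, -0.501, -0.499, 0.501]
contact_force: [-0.2, -0.3, -0.6]
width: 0.0074
```

```bash
python3 -m creep '{"delta_pos":[[0.3,0,0],[0.6,0,0],[0.8,0,0],[0.8,0,0]],"dr":[[0,0,0],[0,0,0],[0,0,0],[0,0,0]]}'

```

```text
clock: 16.0
position: [0.4684, 0.2887, 0.0568]
ee_rot: [0.5, 0.502, 0.499, -0.5]
contact_force: [-1.7, -0.6, 9.9]
width: 0.0074
```

```bash
python3 -m creep '{"delta_pos":[[-0.2,0,0],[-0.2,0,0],[-0.2,0,0],[-0.2,0,0]],"dr":[[0,0,0],[0,0,0],[0,0,0],[0,0,0]]}' -0.62
python3 -m creep '{"delta_pos":[[-2,0,0],[-5,0,0],[-9,0,0],[-13,0,0],[-17,0,0],[-17,0,0]],"dr":[[0,0,0],[0,0,0],[0,0,0],[0,0,0],[0,0,0],[0,0,0]]}'
python3 - <<'E'
from h import *
show();rows([.685,.086,.22],Mt(-40));rows([.685,.086,.22])
E
```

```text
clock: 16.4
position: [0.4714, 0.2894, 0.0597]
ee_rot: [0.501, 0.504, 0.497, -0.498]
contact_force: [3.4, -0.7, 7.5]
width: 0.016
clock: 17.0
position: [0.4711, 0.2902, 0.234]
ee_rot: [0.501, 0.506, 0.497, -0.496]
contact_force: [0.6, 0.2, 0.7]
width: 0.0161
t 17.0 p [0.4711 0.2902 0.234 ] F [0.6 0.2 0.7] w 0.0161
[[ 0.014  1.    -0.004]
 [ 0.006 -0.004 -1.   ]
 [-1.     0.014 -0.006]]
delta_pos [ 1.57 21.45 20.35] dr [ 0.694 -0.011 -0.011]
delta_pos [ 1.57 21.45 20.35] dr
```

```bash
python3 -m creep '{"delta_pos":[[0,3.2,3],[0,6.4,6],[0,9.6,9],[0,12.8,12],[0,16,15],[0,19.2,18.2],[0,21.4,20.3],[0,21.4,20.3],[0,21.4,20.3],[0,21.4,20.3]],"dr":[[0.1,0,0],[0.2,0,0],[0.3,0,0],[0.4,0,0],[0.5,0,0],[0.6,0,0],[0.69,0,0],[0.69,0,0],[0.69,0,0],[0.69,0,0]]}' 0
python3 - <<'E'
from meas import *
show()
Ws={n:cloud(cam(n)) for n in("top","side")}
scoops({"side":Ws["side"]},[[.7085,.0666],[.58,-.0735]])
rows([.685,.086,.042],Mt(-40))
E
```

```text
clock: 18.0
position: [0.6797, 0.0854, 0.2267]
ee_rot: [-0.3, -0.64, -0.301, 0.64]
contact_force: [0.5, -0.1, -1.7]
width: 0.0425
t 18.0 p [0.6797 0.0854 0.2267] F [ 0.5 -0.1 -1.7] w 0.0425
[[-0.001  0.769 -0.639]
 [ 0.001 -0.639 -0.769]
 [-1.    -0.001  0.   ]]
side [0.708 0.067] n 3009 zmax 0.6356 top-mean [0.6733 0.0784 0.6283] 510 bbox [0.637 0.014 0.006] [0.767 0.141 0.636]
side [ 0.58  -0.074] n 170 zmax 0.0781 top-mean [ 0.56   -0.0626  0.0707] 17 bbox [ 0.512 -0.146  0.006] [ 0.632 -0.02   0.078]
delta_pos [18.51  0.39 -0.36] dr [ 0.006 -0.     0.   ]
```

```bash
python3 -m creep '{"delta_pos":[[4,0.4,-0.4],[8,0.4,-0.4],[11,0.4,-0.4],[12.5,0.4,-0.4],[12.5,0.4,-0.4],[12.5,0.4,-0.4]],"dr":[[0,0,0],[0,0,0],[0,0,0],[0,0,0],[0,0,0],[0,0,0]]}'
python3 - <<'E'
from meas import *
show()
d=cam("side")
W=cloud(d);P=W.reshape(-1,3);m=np.isfinite(P).all(1)
P=P[m];q=P[(np.hypot(P[:,0]-.6965,P[:,1]-.077)<.06)&(P[:,2]>.06)&(P[:,2]<.084)];print(len(q),q.mean(0),q.min(0),q.max(0))
rows([.685,.086,.042],Mt(-40))
E
```

```text
clock: 18.7
position: [0.6862, 0.0858, 0.1026]
ee_rot: [0.301, 0.64, 0.3, -0.64]
contact_force: [0.5, -0.3, -0.4]
width: 0.0426
t 18.7 p [0.6862 0.0858 0.1026] F [ 0.5 -0.3 -0.4] w 0.0426
[[ 0.001  0.769 -0.639]
 [-0.    -0.639 -0.769]
 [-1.     0.001 -0.001]]
15 [0.68513761 0.08878029 0.06969462] [0.68048623 0.08169621 0.06119402] [0.69139221 0.09343937 0.0773061 ]
delta_pos [ 6.14 -0.18  0.11] dr [ 0.005 -0.002 -0.002]
```

```bash
python3 -m creep '{"delta_pos":[[2,-0.1,0.1],[4,-0.1,0.1],[5.6,-0.1,0.1],[5.6,-0.1,0.1]],"dr":[[0,0,0],[0,0,0],[0,0,0],[0,0,0]]}'
python3 -m creep '{"delta_pos":[[0,0,0],[0,0,0],[0,0,0],[0,0,0],[0,0,0],[0,0,0],[0,0,0],[0,0,0]],"dr":[[0,0,0],[0,0,0],[0,0,0],[0,0,0],[0,0,0],[0,0,0],[0,0,0],[0,0,0]]}' -1 50
python3 -m creep '{"delta_pos":[[-2,0,0],[-5,0,0],[-9,0,0],[-13,0,0],[-17,0,0],[-17,0,0]],"dr":[[0,0,0],[0,0,0],[0,0,0],[0,0,0],[0,0,0],[0,0,0]]}'
python3 - <<'E'
from meas import *
show()
d=cam("side");u,v=proj(d,[.69,.08,.18])[0].astype(int)
A=cv2.resize(d["pixels"][max(0,v-60):v+80,max(0,u-70):u+90],(560,490))
d=cam("top");u,v=proj(d,[.5,.288,.03])[0].astype(int)
B=cv2.resize(d["pixels"][v-50:v+50,u-50:u+50],None,fx=4.9,fy=4.9)[:,:240*2]
W=cloud(d);P=W.reshape(-1,3);P=P[np.isfinite(P).all(1)]
P=P[np.hypot(P[:,0]-.506,P[:,1]-.287)<.06]
h=P[(P[:,2]>.075)&(P[:,2]<.1)];print("handle in tub",len(h),h.mean(0))
for lo,hi in((.043,.053),(.05,.056)):
    q=P[(P[:,2]>lo)&(P[:,2]<hi)]
    if len(q)>5: print(len(q),*cv2.minEnclosingCircle(q[:,:2].astype(np.float32)))
cv2.imwrite("pics/s5.png",cv2.resize(np.hstack([A,B]),None,fx=.75,fy=.75))
E
```

```text
clock: 19.15
position: [0.684, 0.0851, 0.0452]
ee_rot: [-0.3, -0.64, -0.3, 0.641]
contact_force: [-1.1, -0.8, -0.9]
width: 0.0428
clock: 19.95
position: [0.686, 0.085, 0.0477]
ee_rot: [0.301, 0.641, 0.3, -0.639]
contact_force: [0.3, -1.1, 6.0]
width: 0.0069
clock: 20.55
position: [0.6882, 0.0851, 0.2232]
ee_rot: [0.302, 0.644, 0.298, -0.636]
contact_force: [0.5, -0.8, -0.7]
width: 0.0071
t 20.55 p [0.6882 0.0851 0.2232] F [ 0.5 -0.8 -0.7] w 0.0071
[[ 0.013  0.769 -0.64 ]
 [ 0.    -0.64  -0.769]
 [-1.     0.01  -0.009]]
handle in tub 21 [0.47039355 0.28754576 0.0864589 ]
73 (0.5115799903869629, 0.28743165731430054) 0.045969318598508835
```

View pics/s5.png

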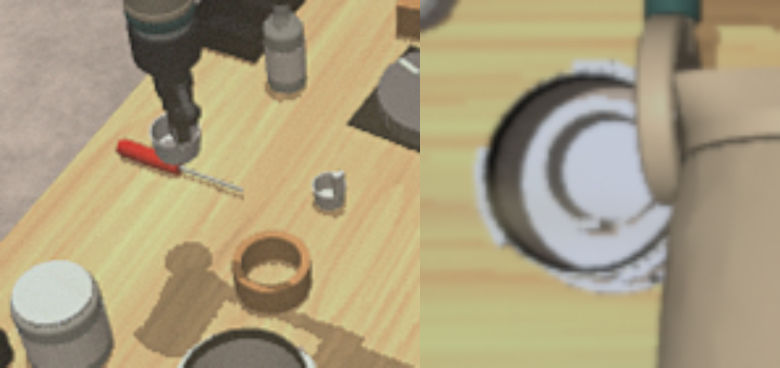

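Scoop_2 stands upright in the tub, centred at (0.512, 0.288), and scoop_4 is in hand. Carry scoop_4 over at yaw 90°.

```bash
python3 -m creep '{"delta_pos":[[0,-3,-0.2],[0,-6,-0.5],[0,-9,-0.8],[0,-12,-1],[0,-15,-1.2],[0,-18,-1.4],[0,-20,-1.6],[0,-22,-1.8],[0,-24,-2],[0,-24.7,-2]],"dr":[[-0.14,0,0],[-0.28,0,0],[-0.42,0,0],[-0.56,0,0],[-0.7,0,0],[-0.84,0,0],[-0.98,0,0],[-1.12,0,0],[-1.26,0,0],[-1.4,0,0]]}'
python3 - <<'E'
from h import *
show();rows([.511,.258,.21],Mt(90))
E
```

```text
clock: 21.65
position: [0.5047, 0.259, 0.2133]
ee_rot: [0.641, 0.293, 0.645, -0.295]
contact_force: [-0.2, -0.6, 0.4]
width: 0.0067
t 21.65 p [0.5047 0.259  0.2133] F [-0.2 -0.6  0.4] w 0.0067
[[-0.006  0.756  0.654]
 [-0.001  0.654 -0.756]
 [-1.    -0.005 -0.003]]
delta_pos [0.33 0.41 0.49] dr [-0.858 -0.005  0.003]
```

```bash
python3 -m creep '{"delta_pos":[[0,0.3,0.3],[0,0.4,0.5],[0,0.4,0.5],[0,0.4,0.5],[0,0.4,0.5],[0,0.4,0.5],[0,0.4,0.5],[0,0.4,0.5],[0,0.4,0.5]],"dr":[[-0.14,0,0],[-0.28,0,0],[-0.42,0,0],[-0.56,0,0],[-0.7,0,0],[-0.86,0,0],[-0.86,0,0],[-0.86,0,0],[-0.86,0,0]]}'
python3 - <<'E'
from h import *
show();rows([.511,.258,.075],Mt(90))
E
```

```text
clock: 22.55
position: [0.5135, 0.2569, 0.2149]
ee_rot: [0.707, 0.002, 0.708, -0.003]
contact_force: [0.4, -0.4, -0.2]
width: 0.007
t 22.55 p [0.5135 0.2569 0.2149] F [ 0.4 -0.4 -0.2] w 0.007
[[-0.002  0.007  1.   ]
 [-0.001  1.    -0.007]
 [-1.    -0.001 -0.002]]
delta_pos [13.99  0.12 -0.23] dr [-0.007 -0.002  0.001]
```

```bash
python3 -m creep '{"delta_pos":[[3,0,-0.2],[6,0,-0.2],[9,0,-0.2],[11.5,0,-0.2],[13.5,0,-0.2],[14.5,0,-0.2],[14.8,0,-0.2],[14.8,0,-0.2]],"dr":[[0,0,0],[0,0,0],[0,0,0],[0,0,0],[0,0,0],[0,0,0],[0,0,0],[0,0,0]]}'
python3 -m creep '{"delta_pos":[[0.3,0,0],[0.6,0,0],[0.9,0,0],[0.9,0,0]],"dr":[[0,0,0],[0,0,0],[0,0,0],[0,0,0]]}'
```

```text
clock: 23.35
position: [0.5123, 0.2572, 0.0679]
ee_rot: [0.707, 0.002, 0.707, -0.002]
contact_force: [-0.3, -0.0, -0.5]
width: 0.0069
clock: 23.75
position: [0.5118, 0.257, 0.0586]
ee_rot: [0.707, 0.002, 0.707, -0.002]
contact_force: [0.1, 0.6, 0.2]
width: 0.007
```

```bash
python3 -m creep '{"delta_pos":[[0.2,0,0],[0.3,0,0],[0.3,0,0]],"dr":[[0,0,0],[0,0,0],[0,0,0]]}'
```

```text
clock: 24.05
position: [0.5124, 0.257, 0.0577]
ee_rot: [0.708, 0.002, 0.707, -0.002]
contact_force: [-1.5, -2.3, 10.0]
width: 0.0075
```

```bash
python3 -m creep '{"delta_pos":[[-0.2,0,0],[-0.2,0,0],[-0.2,0,0],[-0.2,0,0]],"dr":[[0,0,0],[0,0,0],[0,0,0],[0,0,0]]}' -0.62
python3 -m creep '{"delta_pos":[[-2,0,0],[-5,0,0],[-9,0,0],[-13,0,0],[-16,0,0],[-16,0,0]],"dr":[[0,0,0],[0,0,0],[0,0,0],[0,0,0],[0,0,0],[0,0,0]]}'
python3 - <<'E'
from meas import *
show();rows([.56,-.063,.22],Mt(-28))
Ws={n:cloud(cam(n)) for n in("top","side")}
scoops(Ws,[[.58,-.0735]])
E
```

```text
clock: 24.45
position: [0.5129, 0.2581, 0.0586]
ee_rot: [0.708, 0.002, 0.706, -0.001]
contact_force: [-0.6, 4.9, 6.1]
width: 0.0161
clock: 25.05
position: [0.5146, 0.2575, 0.2223]
ee_rot: [0.71, 0.002, 0.704, -0.001]
contact_force: [-0.2, 0.9, -0.5]
width: 0.0161
t 25.05 p [0.5146 0.2575 0.2223] F [-0.2  0.9 -0.5] w 0.0161
[[ 0.009  0.005  1.   ]
 [ 0.002  1.    -0.005]
 [-1.     0.002  0.009]]
delta_pos [  0.21 -32.02   4.69] dr [ 2.055  0.003 -0.01 ]
top [ 0.58  -0.074] n 142 zmax 0.0751 top-mean [ 0.5613 -0.0636  0.071 ] 18 bbox [ 0.509 -0.129  0.006] [ 0.648 -0.033  0.075]
side [ 0.58  -0.074] n 178 zmax 0.0739 top-mean [ 0.5604 -0.0638  0.0676] 21 bbox [ 0.508 -0.146  0.006] [ 0.644 -0.003  0.074]
```

```bash
python3 -m creep '{"delta_pos":[[0,-3.2,0.5],[0,-6.4,1],[0,-9.6,1.4],[0,-12.8,1.9],[0,-16,2.4],[0,-19.2,2.8],[0,-22.4,3.3],[0,-25.6,3.8],[0,-28.8,4.2],[0,-32,4.7]],"dr":[[0.14,0,0],[0.28,0,0],[0.42,0,0],[0.56,0,0],[0.7,0,0],[0.84,0,0],[0.98,0,0],[1.12,0,0],[1.26,0,0],[1.4,0,0]]}' 0
python3 -m creep '{"delta_pos":[[0,0,0],[0,0,0],[0,0,0],[0,0,0],[0,0,0],[0,0,0],[0,0,0],[0,0,0]],"dr":[[0.14,0,0],[0.28,0,0],[0.42,0,0],[0.56,0,0],[0.65,0,0],[0.65,0,0],[0.65,0,0],[0.65,0,0]]}'
python3 - <<'E'
from h import *
show();rows([.5605,-.0637,.1],Mt(-28))
E
```

```text
clock: 26.15
position: [0.556, -0.0644, 0.2153]
ee_rot: [0.537, 0.457, 0.54, -0.459]
contact_force: [0.8, -0.2, -0.4]
width: 0.0426
clock: 26.95
position: [0.557, -0.0631, 0.2169]
ee_rot: [-0.366, -0.605, -0.366, 0.606]
contact_force: [-0.3, 0.5, 0.3]
width: 0.0428
t 26.95 p [ 0.557  -0.0631  0.2169] F [-0.3  0.5  0.3] w 0.0428
[[-0.002  0.886 -0.464]
 [ 0.    -0.464 -0.886]
 [-1.    -0.002  0.001]]
delta_pos [11.69  0.36 -0.12] dr [0.006 0.001 0.002]
```

```bash
python3 -m creep '{"delta_pos":[[4,0.3,-0.1],[8,0.3,-0.1],[11,0.3,-0.1],[11.5,0.3,-0.1],[11.5,0.3,-0.1]],"dr":[[0,0,0],[0,0,0],[0,0,0],[0,0,0],[0,0,0]]}'
python3 - <<'E'
from meas import *
show()
d=cam("top")
W=cloud(cam("side"));P=W.reshape(-1,3);P=P[np.isfinite(P).all(1)]
q=P[(np.hypot(P[:,0]-.57,P[:,1]+.068)<.05)&(P[:,2]>.055)&(P[:,2]<.08)];print(len(q),q.mean(0),q.min(0),q.max(0))
rows([.5605,-.0637,.043],Mt(-28))
W=cloud(d);P=W.reshape(-1,3);P=P[np.isfinite(P).all(1)]
P=P[np.hypot(P[:,0]-.506,P[:,1]-.287)<.06]
h=P[(P[:,2]>.065)&(P[:,2]<.1)];print("handles in tub");[print(len(x),x.mean(0)) for x in (h[h[:,0]<.49],h[h[:,0]>.49])]
q=P[(P[:,2]>.043)&(P[:,2]<.054)];print(len(q),*cv2.minEnclosingCircle(q[:,:2].astype(np.float32)))
u,v=proj(d,[.505,.284,.05])[0].astype(int)
cv2.imwrite("pics/tub6.png",cv2.resize(d["pixels"][v-45:v+45,u-45:u+45],None,fx=5,fy=5,interpolation=cv2.INTER_CUBIC))
E
```

```text
clock: 27.45
position: [0.5602, -0.0636, 0.1022]
ee_rot: [-0.365, -0.605, -0.366, 0.606]
contact_force: [-0.1, -0.5, 0.2]
width: 0.0428
t 27.45 p [ 0.5602 -0.0636  0.1022] F [-0.1 -0.5  0.2] w 0.0428
[[-0.002  0.885 -0.465]
 [ 0.    -0.465 -0.885]
 [-1.    -0.002  0.001]]
24 [ 0.56043788 -0.06333373  0.06627219] [ 0.55417459 -0.07241452  0.05525592] [ 0.56609547 -0.05463141  0.07694511]
delta_pos [ 6.13 -0.16  0.05] dr [ 0.005 -0.001 -0.003]
handles in tub
22 [0.47028261 0.2866559  0.08557128]
28 [0.51211846 0.25644573 0.07995256]
142 (0.5113610029220581, 0.28786712884902954) 0.046165551990270615
```

View pics/tub6.png

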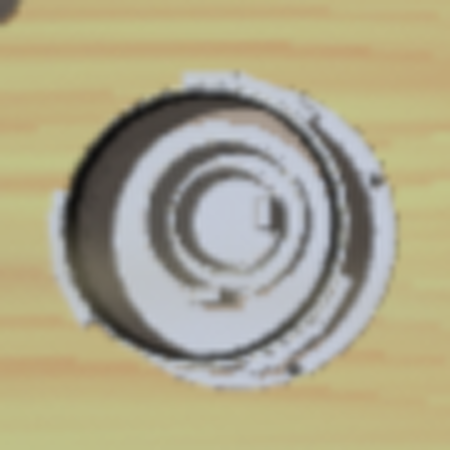

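Both scoops are nested upright in the tub: handle of scoop_2 at (225,297) and of scoop_4 at (262,213). Now grip scoop_5.

```bash
python3 -m creep '{"delta_pos":[[2,0,0],[4,0,0],[5.9,0,0],[5.9,0,0]],"dr":[[0,0,0],[0,0,0],[0,0,0],[0,0,0]]}'
python3 -m creep '{"delta_pos":[[0,0,0],[0,0,0],[0,0,0],[0,0,0],[0,0,0],[0,0,0],[0,0,0],[0,0,0]],"dr":[[0,0,0],[0,0,0],[0,0,0],[0,0,0],[0,0,0],[0,0,0],[0,0,0],[0,0,0]]}' -1 50
python3 -m creep '{"delta_pos":[[-2,0,0],[-5,0,0],[-9,0,0],[-13,0,0],[-17,0,0],[-17,0,0]],"dr":[[0,0,0],[0,0,0],[0,0,0],[0,0,0],[0,0,0],[0,0,0]]}'
python3 - <<'E'
from h import *
show();rows([.516,.309,.22],Mt(-100))
E
```

```text
clock: 27.95
position: [0.5602, -0.0636, 0.0436]
ee_rot: [-0.365, -0.605, -0.366, 0.606]
contact_force: [-0.4, -0.0, 0.4]
width: 0.0424
clock: 28.75
position: [0.562, -0.0639, 0.0457]
ee_rot: [0.367, 0.606, 0.365, -0.604]
contact_force: [0.2, 0.9, 5.9]
width: 0.0072
clock: 29.35
position: [0.5641, -0.0644, 0.2205]
ee_rot: [0.369, 0.609, 0.362, -0.602]
contact_force: [0.8, 0.7, -0.3]
width: 0.0072
t 29.35 p [ 0.5641 -0.0644  0.2205] F [ 0.8  0.7 -0.3] w 0.0072
[[ 0.013  0.885 -0.465]
 [-0.003 -0.465 -0.885]
 [-1.     0.013 -0.003]]
delta_pos [ -0.13 -21.63 -30.82] dr [ 1.261 -0.011 -0.009]
```

```bash
python3 -m creep '{"delta_pos":[[0,-2.4,-3.4],[0,-4.8,-6.8],[0,-7.2,-10.2],[0,-9.6,-13.7],[0,-12,-17.1],[0,-14.4,-20.5],[0,-16.8,-24],[0,-19.2,-27.4],[0,-21.6,-30.8],[0,-21.6,-30.8]],"dr":[[0.14,0,0],[0.28,0,0],[0.42,0,0],[0.56,0,0],[0.7,0,0],[0.84,0,0],[0.98,0,0],[1.12,0,0],[1.26,0,0],[1.26,0,0]]}'
python3 -m creep '{"delta_pos":[[0,0,0],[0,0,0],[0,0,0]],"dr":[[0,0,0],[0,0,0],[0,0,0]]}'
python3 - <<'E'
from h import *
show();rows([.5164,.3087,.075],Mt(-100))
E
```

```text
clock: 30.35
position: [0.5112, 0.3144, 0.2128]
ee_rot: [0.061, -0.704, 0.059, 0.705]
contact_force: [-0.5, -1.2, -0.5]
width: 0.0068
clock: 30.65
position: [0.5129, 0.3081, 0.2136]
ee_rot: [0.061, -0.704, 0.062, 0.704]
contact_force: [-0.8, -0.4, -0.3]
width: 0.0072
t 30.65 p [0.5129 0.3081 0.2136] F [-0.8 -0.4 -0.3] w 0.0072
[[-0.    -0.173 -0.985]
 [-0.001 -0.985  0.173]
 [-1.     0.001  0.   ]]
delta_pos [13.86 -0.13 -0.34] dr [ 0.     0.    -0.001]
```

```bash
python3 -m creep '{"delta_pos":[[2,-0.1,-0.3],[5,-0.1,-0.3],[7,-0.1,-0.3],[8,-0.1,-0.3],[8,-0.1,-0.3],[8,-0.1,-0.3]],"dr":[[0,0,0],[0,0,0],[0,0,0],[0,0,0],[0,0,0],[0,0,0]]}'
python3 - <<'E'
from h import *
show();rows([.5164,.3087,.068],Mt(-100))
E
```

```text
clock: 31.25
position: [0.5167, 0.3097, 0.1346]
ee_rot: [-0.062, 0.705, -0.061, -0.704]
contact_force: [0.6, 0.3, 0.1]
width: 0.0069
t 31.25 p [0.5167 0.3097 0.1346] F [0.6 0.3 0.1] w 0.0069
[[ 0.001 -0.173 -0.985]
 [ 0.    -0.985  0.173]
 [-1.    -0.001 -0.001]]
delta_pos [6.66 0.11 0.02] dr [ 0.001 -0.001  0.001]
```

```bash
python3 -m creep '{"delta_pos":[[1.5,0.1,0],[3,0.1,0],[4.5,0.1,0],[5.7,0.1,0],[6.5,0.1,0],[6.5,0.1,0]],"dr":[[0,0,0],[0,0,0],[0,0,0],[0,0,0],[0,0,0],[0,0,0]]}'
python3 -m creep '{"delta_pos":[[0.3,0,0],[0.6,0,0],[0.9,0,0],[1.1,0,0],[1.1,0,0]],"dr":[[0,0,0],[0,0,0],[0,0,0],[0,0,0],[0,0,0]]}'
```

```text
clock: 31.85
position: [0.5154, 0.3088, 0.0683]
ee_rot: [0.061, -0.704, 0.061, 0.705]
contact_force: [-0.2, 0.1, -0.3]
width: 0.0068
clock: 32.35
position: [0.5161, 0.3091, 0.0597]
ee_rot: [-0.061, 0.705, -0.061, -0.704]
contact_force: [-1.1, -0.4, 8.9]
width: 0.0069
```

Seated at the expected depth. Release and lift.

```bash
python3 -m creep '{"delta_pos":[[-0.2,0,0],[-0.2,0,0],[-0.2,0,0],[-0.2,0,0]],"dr":[[0,0,0],[0,0,0],[0,0,0],[0,0,0]]}' -0.62
python3 -m creep '{"delta_pos":[[-2,0,0],[-5,0,0],[-9,0,0],[-13,0,0],[-17,0,0],[-17,0,0]],"dr":[[0,0,0],[0,0,0],[0,0,0],[0,0,0],[0,0,0],[0,0,0]]}'
python3 - <<'E'
from h import *
show()
d=cam("top");W=cloud(d);P=W.reshape(-1,3);P=P[np.isfinite(P).all(1)]
for n,D in(("top",d),("side",cam("side"))):
    W=cloud(D);P=W.reshape(-1,3);P=P[np.isfinite(P).all(1)]
    P=P[np.hypot(P[:,0]-.515,P[:,1]+.31)<.115]
    k=P[(P[:,2]>.062)&(P[:,2]<.075)];c,r=cv2.minEnclosingCircle(k[:,:2].astype(np.float32));print(n,"knob",k.mean(0),c,r,len(k))
    k=P[(P[:,2]>.028)&(P[:,2]<.042)];c,r=cv2.minEnclosingCircle(k[:,:2].astype(np.float32));print("disc",c,r,np.median(k[:,2]))
    W2=np.nan_to_num(W);mm=(D["pixels"].min(2)>160)&(np.hypot(W2[...,0]-.515,W2[...,1]+.31)<.09)&(W2[...,2]>.025)&(W2[...,2]<.05)
    q=W[mm];print("rib",mm.sum(),q.mean(0) if len(q) else 0)
rows([.515,-.31,.21],Mt(-30))
np.savez("top7.npz",**d)
E
```

```text
clock: 32.75
position: [0.5156, 0.3089, 0.0595]
ee_rot: [0.061, -0.704, 0.061, 0.705]
contact_force: [-0.6, 0.7, 0.1]
width: 0.0158
clock: 33.35
position: [0.5188, 0.3105, 0.2361]
ee_rot: [-0.063, 0.708, -0.059, -0.701]
contact_force: [0.1, 0.4, 0.2]
width: 0.0162
t 33.35 p [0.5188 0.3105 0.2361] F [0.1 0.4 0.2] w 0.0162
[[ 0.011 -0.172 -0.985]
 [ 0.005 -0.985  0.172]
 [-1.    -0.007 -0.01 ]]
top knob [ 0.51629029 -0.30581277  0.06543396] (0.5168551206588745, -0.30665063858032227) 0.024164119735360146 205
disc (0.5164666771888733, -0.3071153163909912) 0.09334349632263184 0.03317411905178547
rib 44 [ 0.576333   -0.33320763  0.0362151 ]
side knob [ 0.49667724 -0.30284334  0.06553916] (0.4969971179962158, -0.30190911889076233) 0.009832719340920448 6
disc (0.5146052241325378, -0.30460765957832336) 0.09361790865659714 0.03453297226224196
rib 0 0
delta_pos [  2.02  61.01 -10.57] dr [-1.22  -0.002 -0.   ]
```

Cap on the mat: centre (0.5165, -0.307), yaw about -24°. Go fetch it.

```bash
python3 -m creep '{"delta_pos":[[0,4.6,-0.8],[0,9.2,-1.6],[0,13.8,-2.4],[0,18.4,-3.2],[0,23,-4],[0,27.6,-4.8],[0,32.2,-5.6],[0,36.8,-6.4],[0,41.4,-7.2],[0,46,-8]],"dr":[[-0.12,0,0],[-0.24,0,0],[-0.36,0,0],[-0.48,0,0],[-0.6,0,0],[-0.72,0,0],[-0.84,0,0],[-0.96,0,0],[-1.08,0,0],[-1.2,0,0]]}' 1 90
python3 - <<'E'
from h import *
show();rows([.5165,-.308,.22],Mt(-30))
E
```

```text
clock: 34.45
position: [0.5138, -0.1593, 0.2277]
ee_rot: [-0.348, -0.614, -0.35, 0.616]
contact_force: [0.7, 0.0, 0.2]
width: 0.0855
t 34.45 p [ 0.5138 -0.1593  0.2277] F [0.7 0.  0.2] w 0.0855
[[-0.003  0.858 -0.514]
 [ 0.002 -0.514 -0.858]
 [-1.    -0.004  0.   ]]
delta_pos [ 0.74  7.87 12.62] dr [-0.016  0.     0.004]
```

```bash
python3 -m creep '{"delta_pos":[[0,2.5,4],[0,5,8.1],[0,7.8,12.5],[2,7.8,12.5],[5,7.8,12.5],[8,7.8,12.5],[11,7.8,12.5],[12,7.8,12.5],[12,7.8,12.5],[12,7.8,12.5]],"dr":[[-0.02,0,0],[-0.02,0,0],[-0.02,0,0],[-0.02,0,0],[-0.02,0,0],[-0.02,0,0],[-0.02,0,0],[-0.02,0,0],[-0.02,0,0],[-0.02,0,0]]}'
python3 - <<'E'
from h import *
show();rows([.5165,-.308,.04],Mt(-30))
E
```

```text
clock: 35.45
position: [0.5176, -0.3055, 0.1101]
ee_rot: [0.354, 0.612, 0.353, -0.612]
contact_force: [0.5, -0.2, 1.0]
width: 0.0853
t 35.45 p [ 0.5176 -0.3055  0.1101] F [ 0.5 -0.2  1. ] w 0.0853
[[ 0.     0.866 -0.5  ]
 [-0.    -0.5   -0.866]
 [-1.     0.     0.   ]]
delta_pos [7.01 0.03 0.27] dr [-0.  0. -0.]
```

```bash
python3 -m creep '{"delta_pos":[[2,0,0.1],[4.5,0,0.1],[6,0,0.1],[6.8,0,0.1],[6.8,0,0.1]],"dr":[[0,0,0],[0,0,0],[0,0,0],[0,0,0],[0,0,0]]}'
python3 -m creep '{"delta_pos":[[0,0,0],[0,0,0],[0,0,0],[0,0,0],[0,0,0],[0,0,0],[0,0,0]],"dr":[[0,0,0],[0,0,0],[0,0,0],[0,0,0],[0,0,0],[0,0,0],[0,0,0]]}' -1 90
python3 -m creep '{"delta_pos":[[-2,0,0],[-5,0,0],[-9,0,0],[-13,0,0],[-17,0,0],[-19,0,0],[-19,0,0]],"dr":[[0,0,0],[0,0,0],[0,0,0],[0,0,0],[0,0,0],[0,0,0],[0,0,0]]}'
python3 - <<'E'
from h import *
show();rows([.507,.287,.235],Mt(36.5))
d=cam("top");u,v=proj(d,[.515,-.31,.2])[0].astype(int)
W=np.nan_to_num(cloud(d));im=d["pixels"];print("mean",W[300,300])
mm=(im.min(2)>160)&(np.hypot(W[...,0]-.515,W[...,1]+.31)<.09)&(W[...,2]>.15)
print("rib",mm.sum(),W[mm].mean(0) if mm.any() else 0)
E
```

```text
clock: 35.95
position: [0.517, -0.3062, 0.0421]
ee_rot: [0.354, 0.612, 0.353, -0.612]
contact_force: [-0.0, 0.5, -0.1]
width: 0.0854
clock: 36.65
position: [0.5177, -0.3068, 0.0436]
ee_rot: [0.354, 0.613, 0.352, -0.612]
contact_force: [-0.1, -0.2, 5.2]
width: 0.045
clock: 37.35
position: [0.5183, -0.3073, 0.2359]
ee_rot: [0.356, 0.614, 0.351, -0.611]
contact_force: [-0.0, -0.9, -1.6]
width: 0.0453
t 37.35 p [ 0.5183 -0.3073  0.2359] F [-0.  -0.9 -1.6] w 0.0453
[[ 0.007  0.866 -0.5  ]
 [-0.005 -0.5   -0.866]
 [-1.     0.008  0.001]]
delta_pos [ -0.22 -30.71 -50.89] dr [-1.161  0.006 -0.007]
mean [ 0.26314573 -0.06465182 -0.00149956]
rib 62 [ 0.57379335 -0.32393259  0.30800482]
```

```bash
python3 -m creep '{"delta_pos":[[0,-2.5,-4.1],[0,-5,-8.2],[0,-7.5,-12.3],[0,-10,-16.4],[0,-12.5,-20.5],[0,-15,-24.6],[0,-17.5,-28.7],[0,-20,-32.8],[0,-22.5,-36.9],[0,-25,-41]],"dr":[[-0.1,0,0],[-0.2,0,0],[-0.3,0,0],[-0.4,0,0],[-0.5,0,0],[-0.6,0,0],[-0.7,0,0],[-0.8,0,0],[-0.9,0,0],[-1,0,0]]}'
python3 - <<'E'
from h import *
show();rows([.506,.287,.235],Mt(36))
E
```

```text
clock: 38.4
position: [0.5037, 0.1755, 0.2293]
ee_rot: [0.603, 0.366, 0.606, -0.368]
contact_force: [1.3, 0.2, -1.5]
width: 0.0455
t 38.4 p [0.5037 0.1755 0.2293] F [ 1.3  0.2 -1.5] w 0.0455
[[-0.004  0.887  0.462]
 [-0.001  0.462 -0.887]
 [-1.    -0.004 -0.001]]
delta_pos [-0.58  5.35 -9.78] dr [-0.148 -0.001  0.004]
```

```bash
python3 -m creep '{"delta_pos":[[0,2.5,-4.5],[0,5.2,-9.5],[0,5.2,-9.7],[2,5.2,-9.7],[4,5.2,-9.7],[6,5.2,-9.7],[7,5.2,-9.7],[7,5.2,-9.7],[7,5.2,-9.7]],"dr":[[-0.07,0,0],[-0.14,0,0],[-0.14,0,0],[-0.14,0,0],[-0.14,0,0],[-0.14,0,0],[-0.14,0,0],[-0.14,0,0],[-0.14,0,0]]}'
python3 - <<'E'
from h import *
show();rows([.506,.287,.13],Mt(36))
for n in("top","side"):
    d=cam(n);W=cloud(d);P=W.reshape(-1,3);P=P[np.isfinite(P).all(1)]
    W2=np.nan_to_num(W);mm=(d["pixels"].min(2)>150)&(np.hypot(W2[...,0]-.506,W2[...,1]-.287)<.09)&(W2[...,2]>.135)&(W2[...,2]<.17)
    print(n,"rib",mm.sum(),W[mm].mean(0) if mm.any() else 0)
    k=P[(np.hypot(P[:,0]-.506,P[:,1]-.287)<.11)&(P[:,2]>.142)&(P[:,2]<.158)]
    print("disc",*cv2.minEnclosingCircle(k[:,:2].astype(np.float32)),np.median(k[:,2]),len(k))
    if n=="side":
        u,v=proj(d,[.506,.287,.12])[0].astype(int)
        cv2.imwrite("pics/side8.png",cv2.resize(d["pixels"][v-80:v+80,u-90:u+90],None,fx=3.6,fy=3.6))
E
```

```text
clock: 39.3
position: [0.5073, 0.2836, 0.1616]
ee_rot: [0.628, 0.325, 0.628, -0.325]
contact_force: [-0.2, 0.4, -0.9]
width: 0.0451
t 39.3 p [0.5073 0.2836 0.1616] F [-0.2  0.4 -0.9] w 0.0451
[[-0.     0.817  0.577]
 [-0.     0.577 -0.817]
 [-1.    -0.001  0.   ]]
delta_pos [ 3.16  0.09 -0.35] dr [-0.013  0.     0.001]
top rib 0 0
disc (0.5086606740951538, 0.2825777530670166) 0.09327954798936844 0.1518765634324748 2428
side rib 17 [0.56900033 0.33492062 0.15507341]
disc (0.5070176720619202, 0.28355762362480164) 0.09366749972105026 0.15290428114505572 2012
```

View pics/side8.png

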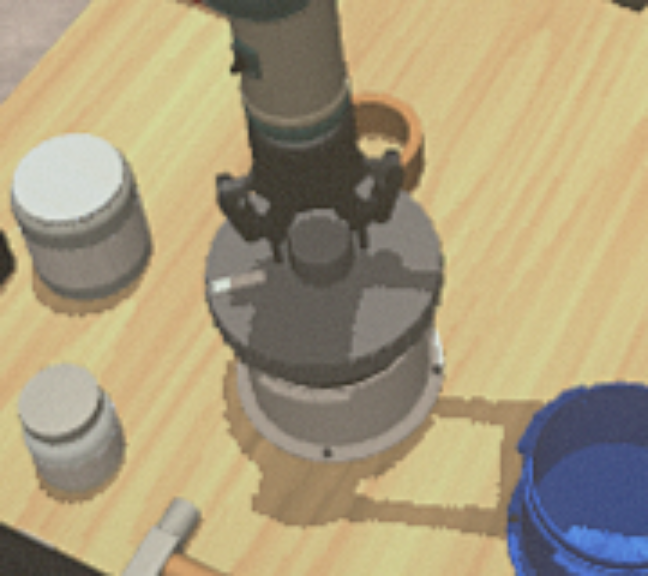

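The cap is level over the tub with the rib at about 40–42°, so the lugs are over the gaps. Lower it.

```bash
python3 -m creep '{"delta_pos":[[0,0,-0.3],[0.5,0,-0.3],[1.2,0,-0.3],[2,0,-0.3],[2.6,0,-0.3],[2.9,0,-0.3],[2.9,0,-0.3]],"dr":[[-0.014,0,0],[-0.014,0,0],[-0.014,0,0],[-0.014,0,0],[-0.014,0,0],[-0.014,0,0],[-0.014,0,0]]}'
python3 -m creep '{"delta_pos":[[0.2,0,0],[0.5,0,0],[0.8,0,0],[1,0,0],[1,0,0]],"dr":[[0,0,0],[0,0,0],[0,0,0],[0,0,0],[0,0,0]]}'
python3 - <<'E'
from h import *
show()
E
```

```text
clock: 40.1
position: [0.5051, 0.2862, 0.1319]
ee_rot: [0.63, 0.32, 0.631, -0.321]
contact_force: [0.2, 0.7, -1.3]
width: 0.0451
clock: 40.6
position: [0.5052, 0.2863, 0.1224]
ee_rot: [0.63, 0.32, 0.63, -0.321]
contact_force: [-0.8, 0.2, -1.9]
width: 0.0455
t 40.6 p [0.5052 0.2863 0.1224] F [-0.8  0.2 -1.9] w 0.0455
[[-0.001  0.808  0.589]
 [-0.     0.589 -0.808]
 [-1.    -0.001 -0.   ]]
```

```bash
python3 -m creep '{"delta_pos":[[0.3,0,0],[0.6,0,0],[0.9,0,0],[1.2,0,0],[1.5,0,0],[1.8,0,0],[1.8,0,0],[1.8,0,0]],"dr":[[0,0,0],[0,0,0],[0,0,0],[0,0,0],[0,0,0],[0,0,0],[0,0,0],[0,0,0]]}'

```

```text
clock: 41.4
position: [0.5059, 0.2866, 0.1114]
ee_rot: [0.631, 0.321, 0.629, -0.319]
contact_force: [-8.8, -3.7, 35.4]
width: 0.0453
```

Bottomed at 35 N (10 mm down). Turn clockwise.

```bash
python3 -m creep '{"delta_pos":[[0.2,0,0],[0.2,0,0],[0.2,0,0],[0.2,0,0],[0.2,0,0],[0.2,0,0],[0.2,0,0],[0.2,0,0],[0.2,0,0],[0.2,0,0]],"dr":[[0.13,0,0],[0.27,0,0],[0.41,0,0],[0.55,0,0],[0.69,0,0],[0.83,0,0],[0.97,0,0],[1.1,0,0],[1.17,0,0],[1.17,0,0]]}'
python3 - <<'E'
from h import *
s,M=st();show();print(s["moment"])
d=cam("side");W=cloud(d);W2=np.nan_to_num(W)
mm=(d["pixels"].min(2)>150)&(np.hypot(W2[...,0]-.506,W2[...,1]-.287)<.09)&(W2[...,2]>.095)&(W2[...,2]<.12)
q=W[mm];print("rib",mm.sum(),q.mean(0) if mm.any() else 0)
E
```

```text
clock: 42.4
position: [0.5106, 0.288, 0.1114]
ee_rot: [0.351, 0.62, 0.348, -0.609]
contact_force: [-2.9, -3.5, 36.5]
width: 0.0454
t 42.4 p [0.5106 0.288  0.1114] F [-2.9 -3.5 36.5] w 0.0454
[[ 0.015  0.859 -0.511]
 [ 0.004 -0.511 -0.859]
 [-1.     0.01  -0.011]]
[-0.20370046  1.30461143  1.0388356 ]
rib 32 [0.57454778 0.25855221 0.10513071]
```

```bash
python3 -m creep '{"delta_pos":[[-0.4,0,0],[-0.8,0,0],[-1.2,0,0],[-1.6,0,0],[-1.8,0,0],[-1.8,0,0],[-1.8,0,0]],"dr":[[0,0,0],[0,0,0],[0,0,0],[0,0,0],[0,0,0],[0,0,0],[0,0,0]]}'
python3 -m creep '{"delta_pos":[[-1,0,0],[-1.8,0,0],[-1.8,0,0],[-1.8,0,0]],"dr":[[0,0,0],[0,0,0],[0,0,0],[0,0,0]]}'

```

```text
clock: 43.15
position: [0.5096, 0.2876, 0.12]
ee_rot: [0.349, 0.618, 0.348, -0.612]
contact_force: [8.6, 2.4, -10.3]
width: 0.0453
clock: 43.55
position: [0.5026, 0.2872, 0.1278]
ee_rot: [-0.347, -0.611, -0.35, 0.619]
contact_force: [7.6, 10.4, -51.3]
width: 0.0446
```

The cap withstands a 51 N pull, so it is latched. Relax the pull, open, and back off.

```bash
python3 -m creep '{"delta_pos":[[0.8,0,0],[1.6,0,0],[1.6,0,0],[1.6,0,0]],"dr":[[0,0,0],[0,0,0],[0,0,0],[0,0,0]]}'
python3 -m creep '{"delta_pos":[[0,0,0],[0,0,0],[0,0,0],[0,0,0],[0,0,0]],"dr":[[0,0,0],[0,0,0],[0,0,0],[0,0,0],[0,0,0]]}' 1
python3 -m creep '{"delta_pos":[[-3,0,0],[-7,0,0],[-12,0,0],[-16,0,0],[-16,0,0]],"dr":[[0,0,0],[0,0,0],[0,0,0],[0,0,0],[0,0,0]]}'
python3 - <<'E'
from h import *
show()
E
```

```text
clock: 43.95
position: [0.5031, 0.2876, 0.1249]
ee_rot: [-0.347, -0.615, -0.35, 0.616]
contact_force: [-4.6, 2.2, 11.6]
width: 0.0448
clock: 44.45
position: [0.5056, 0.2863, 0.1227]
ee_rot: [-0.349, -0.615, -0.348, 0.615]
contact_force: [0.3, -0.5, 0.6]
width: 0.0852
clock: 44.95
position: [0.5086, 0.2877, 0.2895]
ee_rot: [0.349, 0.62, 0.348, -0.611]
contact_force: [0.1, 0.4, 0.6]
width: 0.0855
t 44.95 p [0.5086 0.2877 0.2895] F [0.1 0.4 0.6] w 0.0855
[[ 0.012  0.858 -0.514]
 [ 0.005 -0.514 -0.858]
 [-1.     0.008 -0.01 ]]
```

Move aside (towards -y) and check with the cameras.

```bash
python3 -m creep '{"delta_pos":[[0,2.5,4],[0,5,8],[0,7.5,12],[0,10,16],[0,12.5,20],[0,15,24],[0,17.5,28],[0,20,32],[0,22.5,36],[0,22.5,36]],"dr":[[0,0,0],[0,0,0],[0,0,0],[0,0,0],[0,0,0],[0,0,0],[0,0,0],[0,0,0],[0,0,0],[0,0,0]]}'
python3 - <<'E'
from h import *
show()
T0=dict(np.load("top0.npz"))
for n in("top","side"):
    d=cam(n)
    for nm,D in(("start",dict(np.load(f"{n}0.npz"))),("now",d)):
        W=np.nan_to_num(cloud(D));rr=np.hypot(W[...,0]-.506,W[...,1]-.287);z=W[...,2]
        k=W[(rr<.11)&(z>.104)&(z<.118)];A=np.c_[k[:,:2],np.ones(len(k))];co=np.linalg.lstsq(A,k[:,2],rcond=None)[0]
        c,r=cv2.minEnclosingCircle(k[:,:2].astype(np.float32))
        mm=(D["pixels"].min(2)>160)&(rr<.088)&(z>.1)&(z<.12);q=W[mm].mean(0)
        kn=W[(rr<.06)&(z>.135)].mean(0)
        print(n,nm,"disc",np.round(c,4),"z",np.median(k[:,2]).round(4),"tilt",np.round(co[:2],3),"rib deg",np.degrees(np.arctan2(q[1]-c[1],q[0]-c[0])).round(1),mm.sum(),"knob",kn.round(4))
    if n=="top": cv2.imwrite("pics/top9.png",d["pixels"])
    else: cv2.imwrite("pics/side9.png",d["pixels"])
E
```

```text
clock: 45.95
position: [0.5132, -0.1439, 0.2815]
ee_rot: [-0.347, -0.615, -0.346, 0.617]
contact_force: [0.2, 0.6, -0.3]
width: 0.0853
t 45.95 p [ 0.5132 -0.1439  0.2815] F [ 0.2  0.6 -0.3] w 0.0853
[[-0.001  0.854 -0.52 ]
 [-0.003 -0.52  -0.854]
 [-1.     0.001  0.003]]
top start disc [0.5065 0.2868] z 0.1099 tilt [0.001 0.001] rib deg -23.9 57 knob [0.5055 0.2855 0.1417]
top now disc [0.5059 0.2861] z 0.1118 tilt [ 0.063 -0.028] rib deg -24.3 21 knob [0.5027 0.286  0.1445]
side start disc [0.5042 0.2849] z 0.1104 tilt [ 0.002 -0.001] rib deg -22.1 35 knob [0.5039 0.288  0.1418]
side now disc [0.5058 0.2847] z 0.1116 tilt [ 0.065 -0.031] rib deg -23.9 11 knob [0.5012 0.2891 0.1446]
```

View pics/top9.png

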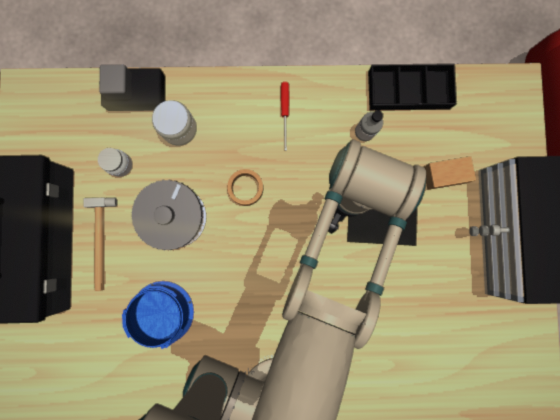

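View pics/side9.png

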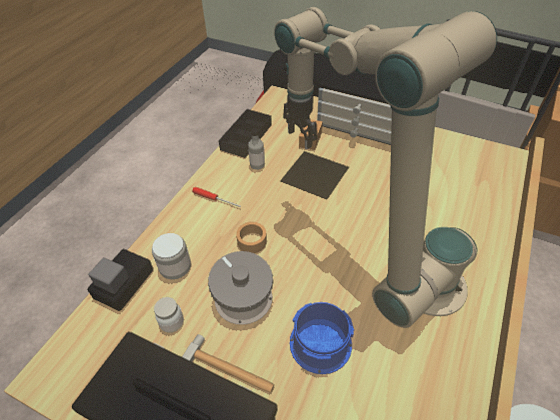

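The cap ended up tilted about 4°, raised on the rib side. The plane fit puts lug 1 at about 92 mm, on top of its catch, so my pull test popped it out; lugs 2 and 3 are still held. I'll unlock and redo it with the jaws across the tilt axis, so the cap can pivot, and without pulling at the end.

```bash
python3 - <<'E'
from h import *
rows([.504,.288,.25],Mt(66))
E
python3 -m creep '{"delta_pos":[[0,-2.3,-3.7],[0,-4.6,-7.4],[0,-6.9,-11.1],[0,-9.2,-14.8],[0,-11.5,-18.5],[0,-13.8,-22.2],[0,-16,-25.9],[0,-18.3,-29.6],[0,-20.6,-33.3],[0,-22.9,-36.5]],"dr":[[-0.14,0,0],[-0.28,0,0],[-0.42,0,0],[-0.56,0,0],[-0.7,0,0],[-0.84,0,0],[-0.98,0,0],[-1.12,0,0],[-1.26,0,0],[-1.4,0,0]]}'
python3 - <<'E'
from h import *
show();rows([.504,.288,.15],Mt(66))
E
```

```text
delta_pos [  3.23 -22.8  -36.08] dr [-1.695e+00 -2.000e-03  1.000e-03]
clock: 47.05
position: [0.5027, 0.2966, 0.2824]
ee_rot: [0.664, 0.243, 0.664, -0.243]
contact_force: [0.8, -0.5, 0.2]
width: 0.0857
t 47.05 p [0.5027 0.2966 0.2824] F [ 0.8 -0.5  0.2] w 0.0857
[[-0.001  0.646  0.764]
 [ 0.001  0.764 -0.646]
 [-1.    -0.    -0.001]]
delta_pos [13.24 -0.57  0.67] dr [-0.283 -0.001 -0.   ]
```

```bash
python3 -m creep '{"delta_pos":[[0,-0.2,0.2],[0,-0.2,0.2],[3,-0.2,0.2],[6,-0.2,0.2],[9,-0.2,0.2],[11,-0.2,0.2],[12,-0.2,0.2],[12,-0.2,0.2]],"dr":[[-0.14,0,0],[-0.28,0,0],[-0.28,0,0],[-0.28,0,0],[-0.28,0,0],[-0.28,0,0],[-0.28,0,0],[-0.28,0,0]]}'
python3 - <<'E'
from h import *
show();rows([.504,.288,.124],Mt(66))
E
```

```text
clock: 47.85
position: [0.5029, 0.2906, 0.1613]
ee_rot: [0.69, 0.15, 0.692, -0.151]
contact_force: [-0.5, 0.0, -0.5]
width: 0.0852
t 47.85 p [0.5029 0.2906 0.1613] F [-0.5  0.  -0.5] w 0.0852
[[-0.003  0.416  0.909]
 [-0.001  0.909 -0.416]
 [-1.    -0.002 -0.003]]
delta_pos [ 3.73 -0.19  0.22] dr [-0.01  -0.003  0.002]
```

```bash
python3 -m creep '{"delta_pos":[[1.2,-0.2,0.2],[2.4,-0.2,0.2],[3.4,-0.2,0.2],[3.7,-0.2,0.2],[3.7,-0.2,0.2]],"dr":[[0,0,0],[0,0,0],[0,0,0],[0,0,0],[0,0,0]]}'
python3 -m creep '{"delta_pos":[[0,0,0],[0,0,0],[0,0,0],[0,0,0],[0,0,0],[0,0,0],[0,0,0]],"dr":[[0,0,0],[0,0,0],[0,0,0],[0,0,0],[0,0,0],[0,0,0],[0,0,0]]}' -1 50
python3 -m creep '{"delta_pos":[[0.4,0,0],[0.8,0,0],[1.2,0,0],[1.6,0,0],[1.6,0,0],[1.6,0,0]],"dr":[[0,0,0],[0,0,0],[0,0,0],[0,0,0],[0,0,0],[0,0,0]]}'
python3 - <<'E'
from h import *
show()
for n in("side",):
    D=cam(n);W=np.nan_to_num(cloud(D));rr=np.hypot(W[...,0]-.506,W[...,1]-.287);z=W[...,2]
    k=W[(rr<.09)&(rr>.035)&(z>.085)&(z<.122)];A=np.c_[k[:,:2]-[.506,.287],np.ones(len(k))];co=np.linalg.lstsq(A,k[:,2],rcond=None)[0];print("plane",co.round(4))
E
```

```text
clock: 48.35
position: [0.5055, 0.2871, 0.1251]
ee_rot: [0.69, 0.151, 0.691, -0.152]
contact_force: [0.3, 0.3, -0.1]
width: 0.0853
clock: 49.05
position: [0.5055, 0.2861, 0.1268]
ee_rot: [0.691, 0.15, 0.691, -0.152]
contact_force: [-1.3, -3.5, 5.2]
width: 0.0458
clock: 49.65
position: [0.5073, 0.2875, 0.1212]
ee_rot: [0.694, 0.153, 0.688, -0.149]
contact_force: [5.9, -9.9, 24.3]
width: 0.0461
t 49.65 p [0.5073 0.2875 0.1212] F [ 5.9 -9.9 24.3] w 0.0461
[[ 0.009  0.417  0.909]
 [ 0.002  0.909 -0.417]
 [-1.     0.006  0.008]]
plane [ 0.0987 -0.057   0.11  ]
```

Slope 0.114: lugs 2 and 3 are at 79.3 mm and clear at about 79. Press a little more, then turn counter-clockwise.

```bash
python3 -m creep '{"delta_pos":[[0.4,0,0],[0.8,0,0],[0.8,0,0]],"dr":[[0,0,0],[0,0,0],[0,0,0]]}'
python3 - <<'E'
from h import *
show()
for n in("side",):
    D=cam(n);W=np.nan_to_num(cloud(D));rr=np.hypot(W[...,0]-.506,W[...,1]-.287);z=W[...,2]
    k=W[(rr<.09)&(rr>.035)&(z>.085)&(z<.122)];A=np.c_[k[:,:2]-[.506,.287],np.ones(len(k))];co=np.linalg.lstsq(A,k[:,2],rcond=None)[0];print("plane",co.round(4))
E
python3 -m creep '{"delta_pos":[[0,0,0],[0,0,0],[0,0,0],[0,0,0],[0,0,0]],"dr":[[-0.1,0,0],[-0.2,0,0],[-0.3,0,0],[-0.4,0,0],[-0.4,0,0]]}' -1 90
```

```text
clock: 50.0
position: [0.5122, 0.2871, 0.1123]
ee_rot: [0.697, 0.152, 0.685, -0.148]
contact_force: [-4.0, -10.4, 44.8]
width: 0.046
t 50.0 p [0.5122 0.2871 0.1123] F [ -4.  -10.4  44.8] w 0.046
[[ 0.018  0.416  0.909]
 [ 0.002  0.909 -0.416]
 [-1.     0.009  0.015]]
plane [ 0.0141 -0.0089  0.1023]
clock: 50.55
position: [0.5088, 0.2893, 0.1122]
ee_rot: [0.711, 0.015, 0.703, -0.01]
contact_force: [-9.7, -3.0, 47.6]
width: 0.0456
```

Pressing snapped lug 1 back under its catch: slope is now 0.017 and the centre is down 8 mm. The lugs are now under the ledges after 23° of turn, so turn back clockwise to the notches and ease off gently.

```bash
python3 -m creep '{"delta_pos":[[0,0,0],[0,0,0],[0,0,0],[0,0,0],[0,0,0],[0,0,0]],"dr":[[0.1,0,0],[0.2,0,0],[0.3,0,0],[0.4,0,0],[0.42,0,0],[0.42,0,0]]}'
python3 -m creep '{"delta_pos":[[-0.4,0,0],[-0.8,0,0],[-1.2,0,0],[-1.5,0,0],[-1.5,0,0],[-1.5,0,0]],"dr":[[0,0,0],[0,0,0],[0,0,0],[0,0,0],[0,0,0],[0,0,0]]}'
python3 - <<'E'
from h import *
s,M=st();show();print(s["moment"])
for n in("side",):
    D=cam(n);W=np.nan_to_num(cloud(D));rr=np.hypot(W[...,0]-.506,W[...,1]-.287);z=W[...,2]
    k=W[(rr<.09)&(rr>.035)&(z>.085)&(z<.122)];A=np.c_[k[:,:2]-[.506,.287],np.ones(len(k))];co=np.linalg.lstsq(A,k[:,2],rcond=None)[0];print("plane",co.round(4))
    mm=(D["pixels"].min(2)>150)&(rr<.088)&(z>.095)&(z<.12);q=W[mm].mean(0);print(mm.sum(),np.degrees(np.arctan2(q[1]-.2855,q[0]-.505)))
E
```

```text
clock: 51.15
position: [0.5122, 0.2865, 0.112]
ee_rot: [0.696, 0.156, 0.684, -0.154]
contact_force: [-1.5, -6.7, 44.3]
width: 0.0457
clock: 51.75
position: [0.5101, 0.2871, 0.1196]
ee_rot: [0.693, 0.158, 0.686, -0.157]
contact_force: [5.2, -1.3, 7.1]
width: 0.0454
t 51.75 p [0.5101 0.2871 0.1196] F [ 5.2 -1.3  7.1] w 0.0454
[[ 0.01   0.434  0.901]
 [ 0.     0.901 -0.434]
 [-1.     0.004  0.009]]
[-0.92408818 -0.54787293  0.30170116]
plane [ 0.0121 -0.0003  0.1096]
0 nan<stdin>:6: RuntimeWarning: Mean of empty slice.
  ret = um.true_divide(
```

```bash
python3 -m creep '{"delta_pos":[[0,0,0],[0,0,0],[0,0,0],[0,0,0],[0,0,0]],"dr":[[0,0,0],[0,0,0],[0,0,0],[0,0,0],[0,0,0]]}' 1
python3 -m creep '{"delta_pos":[[-3,0,0],[-7,0,0],[-12,0,0],[-16,0,0],[-16,0,0]],"dr":[[0,0,0],[0,0,0],[0,0,0],[0,0,0],[0,0,0]]}'
python3 -m creep '{"delta_pos":[[0,-4,2],[0,-8,4],[0,-12,6],[0,-16,8],[0,-20,10],[0,-24,12],[0,-28,14],[0,-32,16],[0,-32,16]],"dr":[[0,0,0],[0,0,0],[0,0,0],[0,0,0],[0,0,0],[0,0,0],[0,0,0],[0,0,0],[0,0,0]]}'
python3 - <<'E'
from h import *
show()
for n in("top","side"):
    D0=dict(np.load(f"{n}0.npz"));D1=cam(n)
    for nm,D in(("start",D0),("now",D1)):
        W=np.nan_to_num(cloud(D));rr=np.hypot(W[...,0]-.506,W[...,1]-.287);z=W[...,2]
        k=W[(rr<.088)&(rr>.035)&(z>.095)&(z<.122)];A=np.c_[k[:,:2]-[.506,.287],np.ones(len(k))];co=np.linalg.lstsq(A,k[:,2],rcond=None)[0]
        kd=W[(rr<.11)&(z>.104)&(z<.118)];c,r=cv2.minEnclosingCircle(kd[:,:2].astype(np.float32))
        mm=(D["pixels"].min(2)>160)&(rr<.088)&(z>.1)&(z<.12);q=W[mm].mean(0)
        print(n,nm,"plane",co.round(4),"c",np.round(c,4),"rib",np.degrees(np.arctan2(q[1]-c[1],q[0]-c[0])).round(1),mm.sum())
    g=cv2.absdiff(D0["pixels"],D1["pixels"])
cv2.imwrite("pics/side11.png",D1["pixels"])
E
```

```text
clock: 52.3
position: [0.5054, 0.2873, 0.1164]
ee_rot: [0.689, 0.158, 0.689, -0.158]
contact_force: [0.0, -0.2, 0.3]
width: 0.0851
clock: 52.8
position: [0.5087, 0.2887, 0.2835]
ee_rot: [0.693, 0.161, 0.686, -0.155]
contact_force: [-0.2, 0.2, -0.3]
width: 0.0852
clock: 53.7
position: [0.5102, -0.0756, 0.2757]
ee_rot: [0.688, 0.159, 0.689, -0.161]
contact_force: [-0.1, 1.6, 0.6]
width: 0.0852
t 53.7 p [ 0.5102 -0.0756  0.2757] F [-0.1  1.6  0.6] w 0.0852
[[-0.001  0.441  0.897]
 [-0.003  0.897 -0.441]
 [-1.    -0.003  0.   ]]
top start plane [0.0017 0.0007 0.11  ] c [0.5065 0.2868] rib -23.9 57
top now plane [0.0017 0.0018 0.1101] c [0.5066 0.2894] rib -24.6 60
side start plane [ 0.0027 -0.0011  0.1105] c [0.5042 0.2849] rib -22.1 35
side now plane [0.0039 0.0002 0.1105] c [0.5057 0.2878] rib -23.7 40
```

View pics/side11.png

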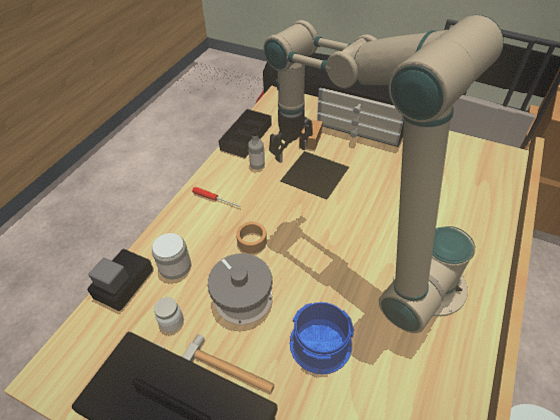

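The cap now matches its starting locked state: level, disc at 0.110 m, rib at -24.6° against -23.9°. The bystanders are unmoved and the gripper is clear, so I'm handing in.

```bash
python3 -c "
from rig import manip; print(manip.sign_off(), manip.get_state()['clock'])"
```

```text
the job is handed in; nothing more can be done
the job is handed in; nothing more can be done
```

The three scoops on the bench (2, 4 and 5) are nested upright in the tub in size order, and the cap is back on and locked. I pressed, turned and lifted the cap off and set it flat on the mat. I then placed the scoops one inside the other, and put the cap back with a press and a clockwise turn. The run took about 54 s of the 210 s allowed.

- **Cap lock:** the first locking did not hold up. I checked it by pulling up, which reached 51 N, and that popped one lug out of its catch and left the cap tilted about 4°. I pressed it down again at about 45 N, which snapped the lug back in. It was then turned about 23° counter-clockwise and back clockwise into the notches, and I eased off gently.
- **Last cap checks:** both cameras show the cap level, with its disc at 110 mm and the rib at about -24°, the same as at the start. The disc centre reads up to 3 mm off its starting position, which I took as play in the fit. I did not repeat the pull test.
- **Scoops:** scoops 2 and 4 were seen nested and upright in a top view. Scoop 5 is judged only from seating at the expected depth; I did not look inside after placing it or after the cap was refitted.
- **Bystanders:** by eye in the last side view, nothing else on the bench had moved; I did not measure it.

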